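# Load a sensor head into the calibration nest and latch it

### The job

Pick up the black sensor head that lies by itself on the desk in front of the monitor and set it down flat in the pocket of the metal calibration nest. Then swing the nest's handle round by its black knob, so that it rides up the cam and drops fully into the low notch, with its keeper finger over the head; ease it round, do not force it against the stop behind the notch or press it hard on the cam, and leave the other things on the desk where they are.

Things in the scene. Friction and masses are not known exactly. Their poses are not given: they have to be found in the camera images.
- sensor_head: the black moulded sensor head to load: a block 91 long (its x) x 42 wide (its y) x 39 mm high, about 0.12 kg, standing on its underside; origin at the centre of the underside, z up. Grasp it from above across its 42 mm width. (Other heads of the same kind, on the bench to the left, stay there.)
- nest: fixed nest: plate 96 (x) x 204 (y) x 10 mm; origin under the pocket's centre at desk height, z up. Pocket 45.6 mm wide (x), 95 mm long (y): the head's length goes along the nest's y, either way round. Pocket floor 10 mm, flared lips of its walls 25 mm above the origin. Plate runs from y = +66 to -138 mm; the pivot post, 93 mm high, is at x = 0, y = -95 mm
- pivot (a point): point on the nest's plate, on the handle's vertical turning axis, 10 mm above the desk
- knob_top (a point): centre of the top of the handle's black round knob: upright, 17 mm thick, 44 mm tall, the upper 30 mm free to grip or push; 80 mm from the turning axis, 85 mm above the desk while the handle rests on the cam's flat part. It sits at the end of the handle's 8 mm steel rod, whose middle line is 37 mm below this point
- latch_turn (a joint): angle of the handle, rad: 0 points to the nest's -x; grows counter-clockwise seen from above, towards the nest's -y (the keeper finger opposite swings from +x to +y, over the head). Starts within 0.12 of 0. The notch is set by hand somewhere from 1.15 to 1.75 rad and not measured: find it by sight or feel. A rigid stop stands right behind it
- latch_lift (a joint): height of the handle on its post, m: 0 on the cam's flat part (start); a gentle ramp takes it to +0.008, then past a 5 mm crest it falls sharply to -0.005 in the notch (11 mm wide for the 8 mm rod). A spring presses it down with 6 to 9 N; on the ramp turning takes about 3 N at the knob, up to 12 N if the fingers hold it down: let it rise and fall freely
- mouse: bystander: blue and black computer mouse, 108x60x37 mm, origin at the centre of its underside
- tape_roll: bystander: black roll of tape lying flat, 62 mm across, 19 mm high, origin at the centre of its underside
- coax_cap_a: bystander: small pale metal coax cap on its end, 14 mm across, 20 mm high, origin at the centre of its underside
- coax_cap_b: bystander: a second coax cap like the first
- marker: bystander: a marker pen lying flat, 135 mm long, 17 mm thick, origin at the centre of its underside
- handle: the latch handle: rod and knob on one side of the post, keeper finger (79 mm long, 18 mm wide, its underside 57 mm above the desk at the start) on the other; origin on the turning axis at desk height when resting on the flat part, -x along the rod to the knob, +x along the keeper, z up
Things that resemble listed ones, but are neither listed nor needed, are in the scene too. Leave any turquoise look-alike of the sensor_head alone.

How it is judged:
On the way, in this order (a step that is already met when the one before it is completed fails the run):
1. the sensor head stands seated in the nest's pocket (z of sensor_head in the frame of nest below 0.0125 m and horizontal distance between sensor_head and nest below 0.008 m and angle between sensor_head's own z axis and vertical below 0.06 rad), for 0.2 s.
2. the handle has been turned up the cam (lifted by more than 5 mm) (value of joint latch_lift above 0.005 m and value of joint latch_turn above 0.3 rad), for 0.04 s.
At the end, for the whole second after the job is handed in: the handle has dropped into the low notch (turned past 0.95 rad and more than 3.5 mm below its starting height), and the sensor head stands at rest flat in the pocket (underside within 2.5 mm of its floor, centre within 8 mm of the pocket's centre, tilt under 0.06 rad) (all of step 1 and value of joint latch_lift below -0.0035 m and value of joint latch_turn above 0.95 rad and linear speed of sensor_head below 0.02 m/s); the robot touches nothing.
It fails at once if the handle is forced against the cam or its stop with more than 42 N (about 13 N at the knob) (contact force between handle and nest above 42 N).
It fails at once if a bystander is pushed more than 20 mm (distance of any of mouse, tape_roll, coax_cap_a, coax_cap_b, marker from where it was at the start of the episode above 0.02 m).
It also fails if it takes over 72 s, if anything falls off the work surface, if the arm or the gripper's body presses on something with over 40 N, if the wrist force passes 120 N, or if a joint passes its speed limit or range.

### The arm

A 6-joint arm with a two-finger parallel gripper is mounted at the origin on a cart in front of the work surface, level with it; the furniture and walls round the work are solid. World frame = base frame: x ahead of the robot, y to its left, z up, the work surface at z = 0. Lengths are in m, angles in rad, forces in N, time in s.
With the tool pointing down it reaches from about 0.375 to 0.9 m from the base axis. Payload 3.1 kg.
Tool frame: the origin (TCP) lies on the front face of the gripper's body, between the roots of the fingers; the fingertips stand 73 mm ahead of it and the grasp point (between the pads) lies 54 mm ahead of it; x points along the fingers, z is the direction in which the jaws open and shut, and the axes are right-handed (so a half turn about x gives the same grasp; the last joint's range is limited). The gripper opens to 85 mm and grips with 20 to 120 N. Pads are 22 mm wide; open, the fingers measure 114 mm over their backs; the gripper's body (76 mm by 85 mm) begins 54 mm behind the grasp point. The pads swing forward as they close: fully open they stand 13 mm farther back than shut.
Start: joints at [-1.498, 0.527, 1.433, -0, 1.181, -0.178], TCP at [0.156, -0.605, 0.304] pointing down, gripper open.
Joint ranges: [-3.08, 3.08], [-0.75, 2.2], [0.22, 2.44], [-1.43, 4.57], [0, 2.65], [-2.85, 2.85]. Speed limits (rad/s): [2.79, 2.79, 3.14, 3.14, 3.14, 3.14].

### API

Orientations are given as a unit quaternion [w, x, y, z].
In Python, from station import env, imaging, job gives the robot as it stands.
- The arm moves only by the tool servo_tool, never from a script. Its argument "series" is a list of rows, each a list of 3 entries, a list of its own where there are three numbers: the gripper command: -1 is fully open, 1 is shut, values between are in proportion, then the shift along the tool's x, y, z each as a share of 0.2 m, from -1 to 1, then the turn about the tool's x as a share of 2 rad, from -1 to 1. In form: [[fingers, [dx, dy, dz], twist], ...]. A call has exactly 10 rows; each row is the pose to reach, as a shift and turn from the pose measured when the call began, along the tool's axes at that moment; what a row does not reach only later rows make up. A row lasts 1/12 s, in which the tool goes at most 41.7 mm and 7.16 degrees, less where a joint would pass 70% of its speed; a pose out of reach is approached as far as the arm can. A call with a number of a shift or a turn outside -1 to 1 is refused whole. A call with a gripper value outside its range is refused whole. The fingers move at their own pace and stop on an object; "squeeze" is the grip in N (left out, the last holds). Time passes only in rows, so rows that repeat a pose let the fingers close, or fill a call up. It gives the time, the measured TCP pose, the force and the opening at its end, in the units of the state.
- env.read_state(): the state, without advancing time (a new reading comes with each control period).
- imaging.read_camera(name): name is "side" or "top"; returns (picture, depth): 400x640x3 uint8, blue, green, red; 400x640 float32, m along the optical axis (not along the pixel's ray), 0 where there is no reading.
- imaging.camera_info(name): a dict with "fx", "fy", "cx", "cy" (pixels), "R" (3x3) and "t" (3): a world point X has camera coordinates R X + t. Camera axes: x right, y down, z forward; pixel columns grow to the right and rows downward; lengths in m; the calibration is good to about 2 mm. A picture is of the moment at which its call begins. camera_info takes no time and is no camera call.
- job.close_job(): hands the job in, once; it reports no verdict.
The state is a dict: "t": time; "joint_positions": joint angles; "joint_velocities": joint speeds; "joint_torque": joint torques, N m; "eef_pos": TCP position; "orientation": TCP orientation; "contact_force": force on the tool from outside, world axes, zero at the start; "wrist_torque": the same for the moment, N m; "finger_gap": opening from 0.0 (shut) to 1.0 (fully open).
Only numpy, scipy, OpenCV 4.12 (cv2) and the standard library are available. Lean on these libraries where they do the work, as an engineer would, in place of code of your own. Each camera call takes 0.05 s, during which the arm holds its last target.

## Working session

There is one attempt and no reset: what is moved stays moved. The work goes in short steps, Python scripts to look and compute and a tool call to move; the robot and the scene stay as the last step left them, time stands still between calls to the robot, and variables do not carry over. Pictures are saved under pics/ and viewed, and the job is handed in when it is done.

Besides the shell and the picture viewer there is one more tool, called after "Call:" as a command line: name --argument value ..., lists and objects as JSON in quotes. servo_tool: Moves the arm, as the interface text tells. Its arguments: {"type":"object","properties":{"series":{"type":"array"},"squeeze":{"type":"number"}},"required":["series"]}

```bash
ls; mkdir -p pics; cat > h.py <<'E'
import numpy as np, cv2, json
from station import env, imaging, job
from scipy.spatial.transform import Rotation as Rn
def snap(name, tag):
    p,d=imaging.read_camera(name); np.savez(f'pics/{tag}.npz',p=p,d=d); cv2.imwrite(f'pics/{tag}.png',p); return p,d
def load(tag):
    z=np.load(f'pics/{tag}.npz'); return z['p'],z['d']
def cloud(name,d):
    c=imaging.camera_info(name); v,u=np.mgrid[0:d.shape[0],0:d.shape[1]]
    X=np.stack([(u-c['cx'])/c['fx']*d,(v-c['cy'])/c['fy']*d,d],-1)
    W=(X-np.array(c['t']))@np.array(c['R']); W[d<=0]=np.nan; return W
def proj(name,P):
    c=imaging.camera_info(name); X=np.atleast_2d(P)@np.array(c['R']).T+np.array(c['t'])
    return np.stack([c['fx']*X[:,0]/X[:,2]+c['cx'],c['fy']*X[:,1]/X[:,2]+c['cy']],-1)
def tool():
    s=env.read_state(); q=s['orientation']; return np.array(s['eef_pos']),Rn.from_quat([q[1],q[2],q[3],q[0]]).as_matrix()
E
python3 - <<'E'
from h import *
for n in('side','top'):
    snap(n,n+'0'); c=imaging.camera_info(n); print(n,c)
s=env.read_state()
for k in s: print(k,np.round(s[k],3))
print(tool()[1].round(3))
E
```

```text
pics
side {'fx': 480.40905375050517, 'fy': 480.40905375050517, 'cx': 319.11310483281136, 'cy': 201.67783192797248, 'R': array([[ 0.93416241, -0.35615225,  0.02227498],
       [-0.12784295, -0.39229468, -0.91091222],
       [ 0.33316179,  0.84809225, -0.4119985 ]]), 't': array([-0.42306717,  0.17183248,  1.30231755])}
top {'fx': 425.4120775900892, 'fy': 425.4120775900892, 'cx': 318.8541656001677, 'cy': 204.40657023462867, 'R': array([[-0.00606209, -0.99997617, -0.00330316],
       [-0.9857355 ,  0.00653128, -0.1681751 ],
       [ 0.16819266,  0.00223655, -0.9857516 ]]), 't': array([0.05411082, 0.47380843, 1.13469314])}
t 0.1
joint_positions [-1.498  0.528  1.434 -0.     1.181 -0.178]
joint_velocities [ 0.001 -0.001 -0.004  0.001  0.001 -0.002]
joint_torque [-0.0000e+00 -4.4330e+01 -1.7859e+01 -0.0000e+00  4.0000e-03 -0.0000e+00]
eef_pos [ 0.156 -0.605  0.303]
orientation [ 0.558  0.434  0.559 -0.433]
contact_force [-0.031  0.008 -0.375]
wrist_torque [-0.105  0.009  0.026]
finger_gap 0.998
[[-0.     0.968  0.249]
 [ 0.002  0.249 -0.968]
 [-1.     0.    -0.002]]
```

View pics/top0.png

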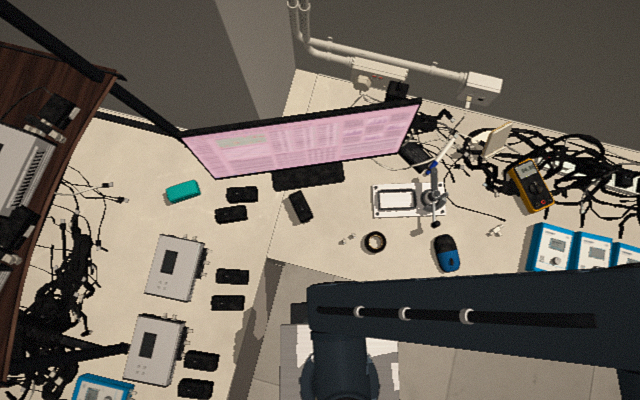

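View pics/side0.png

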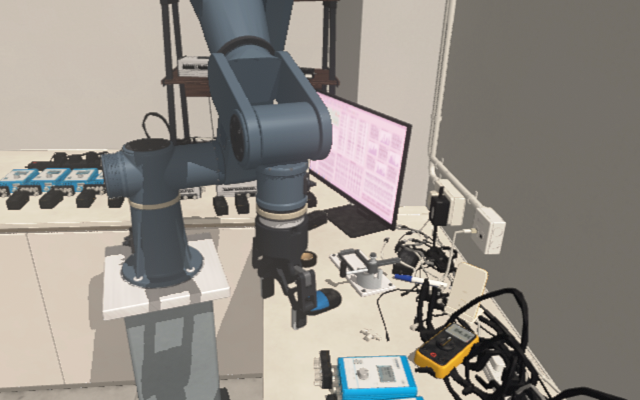

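Candidates for the head in the top view are (300,207), lying alone in front of the monitor, and bench heads at (242,194), (231,214), (232,276), (227,302), (201,360) and (196,388). The turquoise look-alike is at (183,190), and the dark monitor foot is at (308,176). I choose (300,207) and will check it in a close crop.

```bash
python3 - <<'E'
from h import *
p,d=load('top0')
c=p[150:280,260:480]; c=cv2.resize(c,None,fx=3.6,fy=3.6,interpolation=cv2.INTER_CUBIC); cv2.imwrite('pics/c1.png',c)
W=cloud('top',d)
hd=W[185:232,280:322].reshape(-1,3)
m=(hd[:,2]>0.03)&(hd[:,2]<0.05)
print('desk z',np.nanmedian(W[215:225,335:360,2]), 'head pts',m.sum(), np.nanmedian(hd[m],0))
r=cv2.minAreaRect((hd[m,:2]*1000).astype(np.float32)); print(r, cv2.boxPoints(r))
np.set_printoptions(linewidth=250,suppress=True)
print((W[180:232:3,366:450:4,2]*1000).round(0))
E
```

```text
desk z -0.0005880709978008739 head pts 435 [0.47059465 0.10332581 0.03750409]
((472.7312927246094, 104.01415252685547), (83.83358764648438, 40.4593391418457), 25.14498519897461) [[426.19092 104.51589]
 [443.3825   67.89066]
 [519.27167 103.51241]
 [502.08008 140.13763]]
[[-1.  0.  2. -1. -1. -2. -1.  1.  2. -3. -2.  2. -0.  1.  0. -2. 60. 66.  1. -1. -2.]
 [-4. -1. -2. -1. -1. -3. -0. -0. -2.  7.  8.  5. 11. 12.  8.  8. 11. 66. 10. 10. -2.]
 [-1.  1. 11. 11. 10. 10.  6.  4.  8.  8. 10.  9.  9.  9.  9.  7.  9. 66. 10. 11. -2.]
 [ 0.  0.  9.  9. 22. 25. 22. 24. 25. 24. 26. 25. 18.  9.  8. 10. 15. 65. 10. 11.  2.]
 [ 1.  1.  7. 22.  9.  6. 12. 12. 10.  8.  5.  6. 26.  8. 16. 10. 71. 92. 91. 11. 63.]
 [ 3.  0. 11. 24. 12.  8. 11.  8.  8. 10.  6. 11. 19.  8. 16. 30. 68. 85. 90. 43. 60.]
 [-3. -1. 11. 25.  6.  7. 11. 12.  6. 11. 10. 10. 23.  7. 12. 32. 66. 65. 67. 38. -5.]
 [ 1.  2.  7. 24.  7. 12. 11.  9.  8.  8.  2.  7. 19. 10. 14. 33. 39. 53. 15. 51. -2.]
 [ 1.  0.  9. 26.  7.  9. 11.  7.  8.  9.  9.  7. 19.  9. 13. 17. 23. 50. 20. 47. -4.]
 [ 0. -4. 10. 18. 13. 11.  7. 14. 23. 21. 21. 25. 21.  8.  9. 45. 45. 51. 46. 12.  3.]
 [-3. -0. 11.  9. 11.  9. 13.  9.  8.  7.  9. 12.  8.  8.  8. 25. 36. 46. 11. 13. -4.]
 [-1.  2.  7. 14. 12. 11. 12.  4. 12. 11. 11. 11.  8.  9.  6. 12. 10. 50. 11.  8. -1.]
 [ 4. -2. 10.  8.  6. 12.  9. 16.  8.  4.  8.  6.  5. -1. -1. -1. -4. 49.  0. -1. -3.]
 [-2.  1. -2.  3.  3. -1.  1. -1. -0. -4. -1. -2. -2.  1. -4.  0.  0. 50.  1.  1. nan]
 [-1. -1. -3.  1.  1.  1. -3. -0. -4.  1.  2. -4. -6. -3.  3. -1. nan 80. 83.  1.  0.]
 [-0. -1. -0.  4. -2. nan -0. -1. -1. -1.  1. -2. -4.  2. -3.  2. 45. 83. 86. -2. -0.]
 [ 1. -1. -1. -3.  0.  2. -2. -2. -2.  1. -0. -0. -2.  0.  1.  2.  1.  1.  0. -2.  1.]
 [ 2. -1. 20. -1. -1.  0. -4.  1. -2. -3.  2. -1. -2.  1.  2.  2. -4.  3. -7. -2.  3.]]
```

View pics/c1.png

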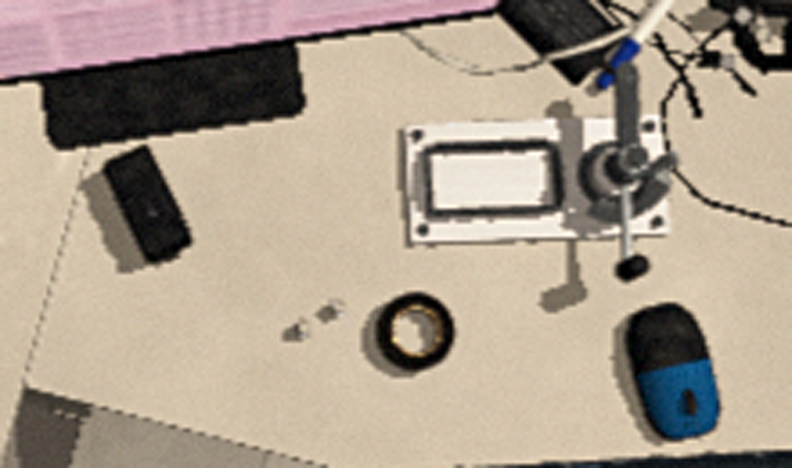

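The crop confirms it: a black block alone at crop (148,203), which is full-image (300,207). The nest pocket is at crop (490,178), the post near (630,160) and the knob at (632,267). The tape is at (415,332), the caps at (295,330) and (330,310), the mouse at (675,370), and the marker tip is near (605,80).

```bash
python3 - <<'E'
from h import *
from scipy.optimize import minimize
np.set_printoptions(linewidth=200,suppress=True)
for k in range(4): snap('top',f't{k}')
p=np.mean([load(f't{k}')[0] for k in range(4)],0).astype(np.uint8)
D=np.stack([load(f't{k}')[1] for k in range(4)]+[load('top0')[1]]); d=np.nanmedian(np.where(D>0,D,np.nan),0); d=np.nan_to_num(d)
np.savez('pics/tm.npz',p=p,d=d); W=cloud('top',d)
# plate by brightness at ray-plane intersection z=0.010
c=imaging.camera_info('top'); R=np.array(c['R']);t=np.array(c['t']); C=-R.T@t
def onplane(u,v,z):
    r=R.T@np.array([(u-c['cx'])/c['fx'],(v-c['cy'])/c['fy'],1]); return C+r*(z-C[2])/r[2]
S=W[170:235,360:460].reshape(-1,3)
m=(S[:,2]>.006)&(S[:,2]<.014)
A=S[m,:2]; r=cv2.minAreaRect((A*1000).astype(np.float32)); print('plate',m.sum(),r)
L=S[(S[:,2]>.018)&(S[:,2]<.029)]; L=L[L[:,1]>np.nanmax(A[:,1])-.14]; r=cv2.minAreaRect((L[:,:2]*1000).astype(np.float32)); print('lip',len(L),r)
# fit plate rect: maximise in/out
Z=W[165:240,350:465].reshape(-1,3); Z=Z[np.isfinite(Z).all(1)]
def cost(q,ret=False):
    x,y,th=q; cc,ss=np.cos(th),np.sin(th); dx=Z[:,0]-x;dy=Z[:,1]-y
    a=cc*dx+ss*dy; b=-ss*dx+cc*dy
    sd=np.maximum(np.abs(a)-.048,np.abs(b+.036)-.102)
    lab=np.where((Z[:,2]>.004)&(Z[:,2]<.03),1,np.where(Z[:,2]<.004,0,np.nan))
    pr=1/(1+np.exp(sd/.001)); return np.nansum((pr-lab)**2)
best=min((minimize(cost,[x,y,th],method='Nelder-Mead',options=dict(xatol=1e-5,fatol=1e-4,initial_simplex=[[x,y,th],[x+.01,y,th],[x,y+.01,th],[x,y,th+.05]])) for x in(.49,.5,.51) for y in(-.12,-.14) for th in(-.03,.03)),key=lambda o:o.fun)
print('nest fit',best.x,best.fun)
# knob
K=W[212:232,425:446].reshape(-1,3); K=K[K[:,2]>.07]; print('knob',len(K),np.median(K,0))
P=W[185:212,415:446].reshape(-1,3); P=P[P[:,2]>.084]; print('post',len(P),P.mean(0))
# head
H=W[185:232,280:322].reshape(-1,3); H=H[(H[:,2]>.025)]
r=cv2.minAreaRect((H[:,:2]*1000).astype(np.float32)); print('head',len(H),r)
g=cv2.cvtColor(p,cv2.COLOR_BGR2GRAY)
# brightness-based top outline at z=.039
vv,uu=np.nonzero(g[185:232,280:322]<60); pts=np.array([onplane(u+280,v+185,.039)[:2] for u,v in zip(uu,vv)])
import cv2 as cv
mk=(g[185:232,280:322]<55).astype(np.uint8); n,lb,st,ce=cv.connectedComponentsWithStats(mk); i=1+np.argmax(st[1:,4]); print(st[i])
vv,uu=np.nonzero(lb==i); pts=np.array([onplane(u+280,v+185,.039)[:2] for u,v in zip(uu,vv)])*1000; print('head dark',cv.minAreaRect(pts.astype(np.float32)))
print(env.read_state()['t'])
E
```

```text
plate 1719 ((512.467041015625, -218.71868896484375), (135.59628295898438, 236.47230529785156), 1.4333077669143677)
lip 260 ((481.11029052734375, -159.91525268554688), (107.08497619628906, 221.66159057617188), 29.514026641845703)
nest fit [ 0.49195622 -0.1672245   0.03178199] 498.4143170514738
knob 35 [ 0.41351726 -0.25766448  0.08309172]
post 40 [ 0.49416046 -0.26058196  0.08958427]
head 443 ((472.97113037109375, 103.41357421875), (84.4642333984375, 41.358795166015625), 26.21101188659668)
[  9   6  24  32 427]
head dark ((468.4281005859375, 101.67428588867188), (87.6148910522461, 38.36091995239258), 26.098108291625977)
0.3
```

```bash
cat > ov.py <<'E'
from h import *
def rect(o,th,x0,x1,y0,y1,z):
    c,s=np.cos(th),np.sin(th)
    return [np.array([o[0]+c*a-s*b,o[1]+s*a+c*b,z]) for a,b in((x0,y0),(x1,y0),(x1,y1),(x0,y1))]
def draw(cam,tag,out,win,f,polys):
    p,_=load(tag); u0,u1,v0,v1=win
    c=cv2.resize(p[v0:v1,u0:u1],None,fx=f,fy=f,interpolation=cv2.INTER_CUBIC)
    for P,col in polys:
        q=((proj(cam,P)-[u0,v0]+.5)*f-.5); cv2.polylines(c,[np.round(q*8).astype(np.int32)],True,col,1,cv2.LINE_AA,3)
    cv2.imwrite(out,c)
E
python3 - <<'E'
from ov import *
N=[.492,-.1672]; th=.0318
hd=[.471,.1025]; hth=np.radians(26.1)
po=[(rect(N,th,-.048,.048,-.138,.066,.01),(0,0,255)),(rect(N,th,-.0228,.0228,-.0475,.0475,.025),(0,255,0)),
(rect(hd,hth,-.0455,.0455,-.021,.021,.039),(0,255,255)),(rect(hd,hth,-.0455,.0455,-.021,.021,.0),(255,0,255))]
draw('top','tm','pics/o1.png',(280,450,170,240),4.7,po)
draw('side','side0','pics/o2.png',(290,430,190,310),5,po)
print(-np.array(imaging.camera_info('top')['R']).T@imaging.camera_info('top')['t'])
E
```

```text
[0.27653076 0.04847716 1.1983871 ]
```

View pics/o1.png

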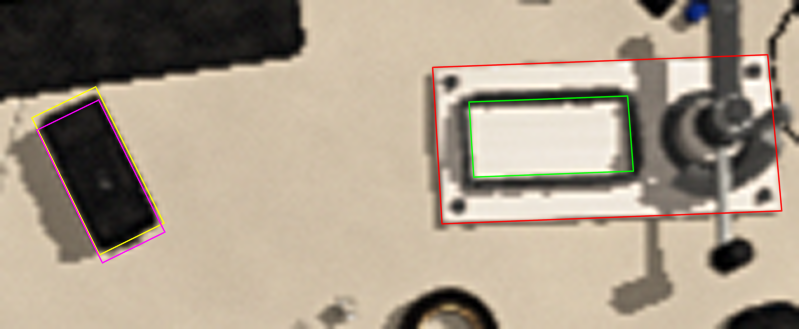

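View pics/o2.png

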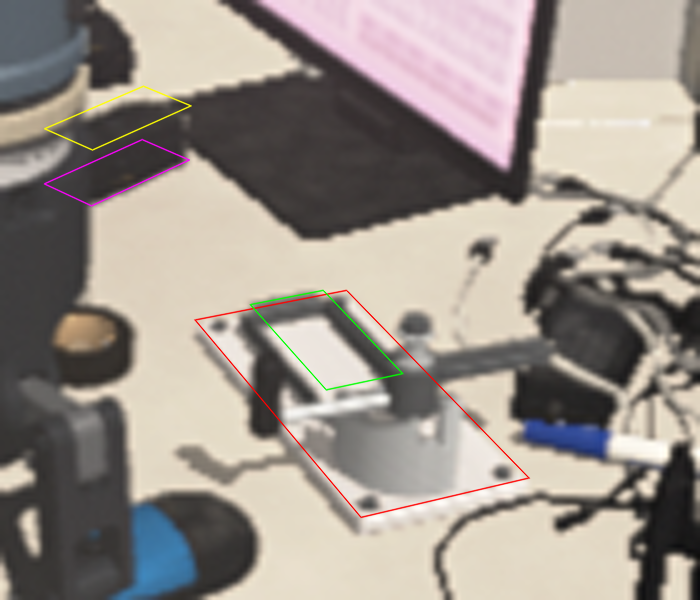

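```bash
python3 - <<'E'
from ov import *
np.set_printoptions(suppress=True)
p,_=load('tm'); g=cv2.cvtColor(p,cv2.COLOR_BGR2GRAY).astype(float)
c=imaging.camera_info('top'); R=np.array(c['R']);t=np.array(c['t']); C=-R.T@t
def onplane(u,v,z):
    r=R.T@np.array([(u-c['cx'])/c['fx'],(v-c['cy'])/c['fy'],1]); return (C+r*(z-C[2])/r[2])[:2]
Q=[]
for x,y in((450,82),(458,206),(753,71),(763,195)):
    u=280+(x+.5)/4.7-.5; v=170+(y+.5)/4.7-.5; a,b=int(round(v)),int(round(u))
    w=np.clip(g[a-2:a+3,b-2:b+3].max()-20-g[a-2:a+3,b-2:b+3],0,None); yy,xx=np.mgrid[a-2:a+3,b-2:b+3]
    uv=((w*xx).sum()/w.sum(),(w*yy).sum()/w.sum()); q=onplane(*uv,.01); Q.append(q); print(np.round(uv,2),q.round(4))
Q=np.array(Q); print('sides',np.linalg.norm(Q[0]-Q[1]),np.linalg.norm(Q[2]-Q[3]),np.linalg.norm(Q[0]-Q[2]),np.linalg.norm(Q[1]-Q[3]))
m=Q.mean(0); yd=(Q[0]+Q[1]-Q[2]-Q[3]); th=np.arctan2(-yd[0],yd[1]); xd=(Q[0]+Q[2]-Q[1]-Q[3]); th2=np.arctan2(xd[1],xd[0]); print('theta',th,th2,'nest',m+.036*np.array([-np.sin(th),np.cos(th)]))
# pocket: dark lip band
sub=g[185:218,374:420]; 
print(sub[::2,::2].astype(int))
E
```

```text
[375.24 187.16] [ 0.5281 -0.11  ]
[377.09 213.19] [ 0.4531 -0.1131]
[439.62 184.72] [ 0.534  -0.2938]
[441.94 211.28] [ 0.4573 -0.2962]
sides 0.07511848226922299 0.0767162229199117 0.1839281681800972 0.18321953795616966
theta 0.027573511464923227 0.03640983609434589 nest [ 0.49213367 -0.16727753]
[[224 223 229 227 228 227 227 229 230 229 231 229 231 231 230 231 232 232
  231 233 195 119 121]
 [ 98  54 214 230 232 232 235 235 235 234 234 235 237 233 235 235 234 235
  234 236 242 123 123]
 [184 202 230 198 147 143 124 114 119 102  94  79  81  62  61  59  47  46
   37  94 146 120 120]
 [239 231  73  45  35  43  44  43  40  41  41  40  39  74  37  50  82  99
  110  56  57 118 119]
 [237 120  75 219 240 215 240 241 241 242 241 242 240 239 239 238 237 236
  186  86  29 114 124]
 [188 126  67 208 230 229 228 229 229 230 230 228 229 228 227 228 228 228
  237 108  29 101 123]
 [178 125  67 208 229 228 229 229 229 230 231 230 231 230 231 230 231 232
  241 117  21  82 132]
 [173 126  74 208 230 229 230 230 230 230 230 230 230 230 230 229 229 229
  236 124  18  69 125]
 [166 126  75 203 230 230 229 230 230 230 230 231 231 231 233 231 232 233
  241 130  32  64 129]
 [154 130  80 161 233 232 230 232 233 233 232 233 233 232 232 233 232 235
  190 122  36  49 131]
 [140 126  74 166 231 228 228 231 231 233 233 232 233 233 233 234 234 236
  137 126  45  67 123]
 [210 128  78 130 238 239 235 186 192 192 136 146 145 148 108 105 104  97
   59  48  58 107 141]
 [212 235  86  62  51  60  62  49  47  57  61  55  67  74  72  67  82  91
  115 137 214 179 126]
 [209 233 175 147 146 155 188 149 156 239 240 157 239 240 242 241 241 242
  240 238 238 179 122]
 [205  82  72 236 233 231 231 233 233 231 232 232 231 231 231 230 231 230
  230 230 232 185 145]
 [207 190 185 239 235 234 234 234 233 233 233 232 231 232 230 233 235 235
  236 235 232 231 235]
 [120 152 121 110 122 115 117 118 115 118 121 119 117 121 124 204 156 126
  199 201 201 198 103]]
```

Screw holes give the nest at (0.4921, -0.1673) and theta 0.030. Their spacing, 76 x 184 mm, suits the plate. The head is at (0.4717, 0.103), yaw 26°. Next I check clearance to the monitor.

```bash
python3 - <<'E'
from h import *
np.set_printoptions(suppress=True,linewidth=200)
_,d=load('tm'); W=cloud('top',d).reshape(-1,3); W=W[np.isfinite(W).all(1)]
for y0 in np.arange(-.4,.35,.05):
    for z0 in (.06,.12,.2,.3):
        S=W[(W[:,1]>y0)&(W[:,1]<y0+.05)&(W[:,2]>z0)&(W[:,2]<z0+.1)&(W[:,0]>.3)]
        if len(S)>5: print(f'y {y0:.2f} z>{z0}: xmin {np.percentile(S[:,0],3):.3f}',end=' | ')
    print()
p,R=tool(); tgt=np.array([.4717,.103,.20]); print(p, R.T@(tgt-p)/.2, env.read_state()['joint_positions'])
E
```

```text
y -0.40 z>0.06: xmin 0.558 | y -0.40 z>0.12: xmin 0.723 | y -0.40 z>0.2: xmin 0.727 | y -0.40 z>0.3: xmin 0.763 | 
y -0.35 z>0.06: xmin 0.682 | y -0.35 z>0.12: xmin 0.703 | y -0.35 z>0.2: xmin 0.740 | y -0.35 z>0.3: xmin 0.776 | 
y -0.30 z>0.06: xmin 0.412 | y -0.30 z>0.12: xmin 0.769 | y -0.30 z>0.2: xmin 0.784 | y -0.30 z>0.3: xmin 0.789 | 
y -0.25 z>0.06: xmin 0.509 | y -0.25 z>0.12: xmin 0.781 | y -0.25 z>0.2: xmin 0.791 | y -0.25 z>0.3: xmin 0.802 | 
y -0.20 z>0.06: xmin 0.602 | y -0.20 z>0.12: xmin 0.607 | y -0.20 z>0.2: xmin 0.612 | y -0.20 z>0.3: xmin 0.619 | 
y -0.15 z>0.06: xmin 0.596 | y -0.15 z>0.12: xmin 0.600 | y -0.15 z>0.2: xmin 0.605 | y -0.15 z>0.3: xmin 0.612 | 
y -0.10 z>0.06: xmin 0.590 | y -0.10 z>0.12: xmin 0.592 | y -0.10 z>0.2: xmin 0.598 | y -0.10 z>0.3: xmin 0.605 | 
y -0.05 z>0.06: xmin 0.582 | y -0.05 z>0.12: xmin 0.585 | y -0.05 z>0.2: xmin 0.590 | y -0.05 z>0.3: xmin 0.597 | 
y -0.00 z>0.06: xmin 0.575 | y -0.00 z>0.12: xmin 0.578 | y -0.00 z>0.2: xmin 0.583 | y -0.00 z>0.3: xmin 0.590 | 
y 0.05 z>0.06: xmin 0.568 | y 0.05 z>0.12: xmin 0.571 | y 0.05 z>0.2: xmin 0.576 | y 0.05 z>0.3: xmin 0.583 | 
y 0.10 z>0.06: xmin 0.562 | y 0.10 z>0.12: xmin 0.564 | y 0.10 z>0.2: xmin 0.570 | y 0.10 z>0.3: xmin 0.577 | 
y 0.15 z>0.06: xmin 0.554 | y 0.15 z>0.12: xmin 0.557 | y 0.15 z>0.2: xmin 0.563 | y 0.15 z>0.3: xmin 0.570 | 
y 0.20 z>0.06: xmin 0.546 | y 0.20 z>0.12: xmin 0.548 | y 0.20 z>0.2: xmin 0.555 | y 0.20 z>0.3: xmin 0.562 | 
y 0.25 z>0.06: xmin 0.539 | y 0.25 z>0.12: xmin 0.542 | y 0.25 z>0.2: xmin 0.548 | y 0.25 z>0.3: xmin 0.555 | 
y 0.30 z>0.06: xmin 0.535 | y 0.30 z>0.12: xmin 0.538 | y 0.30 z>0.2: xmin 0.543 | y 0.30 z>0.3: xmin 0.550 | 
[ 0.15570029 -0.60508477  0.3035413 ] [ 0.5203965   2.41203141 -3.03484897] [-1.49754314  0.52788434  1.43311629 -0.00000975  1.18138454 -0.17848962]
```

```bash
cat > go.py <<'E'
import sys
from h import *
def go(x,y,z,yaw):
    p,R=tool(); s=env.read_state()
    sh=R.T@(np.array([x,y,z])-p)/.2
    cur=np.arctan2(R[1,2],R[0,2]); dy=(yaw-cur+np.pi)%(2*np.pi)-np.pi
    print('t',s['t'],'pos',p.round(4),'yaw',round(float(cur),4),'share',sh.round(4),'twist',round(float(-dy/2),4),'F',np.round(s['contact_force'],2),'gap',round(s['finger_gap'],3),'tilt',R[2,0].round(4),'q',np.round(s['joint_positions'],2))
if __name__=='__main__': go(*map(float,sys.argv[1:5]))
E
echo
```

Call:
servo_tool --series '[[-1,[0,0.09,-0.1],0],[-1,[0,0.18,-0.2],0],[-1,[0,0.27,-0.3],0],[-1,[0,0.36,-0.4],0],[-1,[0,0.45,-0.5],0],[-1,[0,0.54,-0.6],0],[-1,[0,0.63,-0.7],0],[-1,[0,0.72,-0.8],0],[-1,[0,0.81,-0.9],0],[-1,[0,0.9,-1],0]]'

```text
t: 1.13
eef_pos: [0.2807, -0.3654, 0.3039]
orientation: [0.559, 0.433, 0.559, -0.433]
contact_force: [0.5, 0.0, 0.5]
finger_gap: 1.002
```

Call:
servo_tool --series '[[-1,[0,0.09,-0.1],0],[-1,[0,0.18,-0.2],0],[-1,[0,0.27,-0.3],0],[-1,[0,0.36,-0.4],0],[-1,[0,0.45,-0.5],0],[-1,[0,0.54,-0.6],0],[-1,[0,0.63,-0.7],0],[-1,[0,0.72,-0.8],0],[-1,[0,0.81,-0.9],0],[-1,[0,0.9,-1],0]]'

```text
t: 1.97
eef_pos: [0.4057, -0.1257, 0.3042]
orientation: [0.559, 0.434, 0.559, -0.433]
contact_force: [1.0, -1.4, -0.3]
finger_gap: 0.999
```

```bash
python3 go.py .4717 .103 .2 -1.115
```

```text
t 1.9667 pos [ 0.4057 -0.1257  0.3042] yaw -1.3194 share [ 0.5215  0.6037 -1.0253] twist -0.1022 F [ 0.96 -1.35 -0.29] gap 0.999 tilt -1.0 q [-0.57  0.26  1.91  0.    0.97  0.75]
```

Call:
servo_tool --series '[[-1,[0,0.07,-0.12],-0.01],[-1,[0,0.14,-0.24],-0.02],[-1,[0.05,0.21,-0.36],-0.04],[-1,[0.1,0.28,-0.48],-0.06],[-1,[0.2,0.36,-0.6],-0.08],[-1,[0.3,0.44,-0.72],-0.1],[-1,[0.4,0.52,-0.86],-0.102],[-1,[0.5,0.6,-0.98],-0.102],[-1,[0.5,0.604,-1],-0.102],[-1,[0.5,0.604,-1],-0.102]]'

```text
t: 2.8
eef_pos: [0.4726, 0.0996, 0.2032]
orientation: [0.6, 0.373, 0.601, -0.373]
contact_force: [0.1, -0.3, 0.3]
finger_gap: 0.998
```

```bash
python3 go.py .4717 .103 .091 -1.115; python3 - <<'E'
from ov import *
snap('top','t5'); snap('side','s5')
hd=[.4717,.103]; hth=np.radians(26.1)
po=[(rect(hd,hth,-.0455,.0455,-.021,.021,.039),(0,255,255)),(rect(hd,hth,-.0455,.0455,-.021,.021,.0),(255,0,255))]
draw('top','t5','pics/o5.png',(230,400,150,250),4.7,po)
draw('side','s5','pics/o5s.png',(250,400,140,280),4.2,po)
E
```

```text
t 2.8 pos [0.4726 0.0996 0.2032] yaw -1.1119 share [ 0.5612  0.0046 -0.0164] twist 0.0015 F [ 0.14 -0.34  0.34] gap 0.998 tilt -1.0 q [-0.02  0.5   1.88  0.    0.76  1.09]
```

View pics/o5.png

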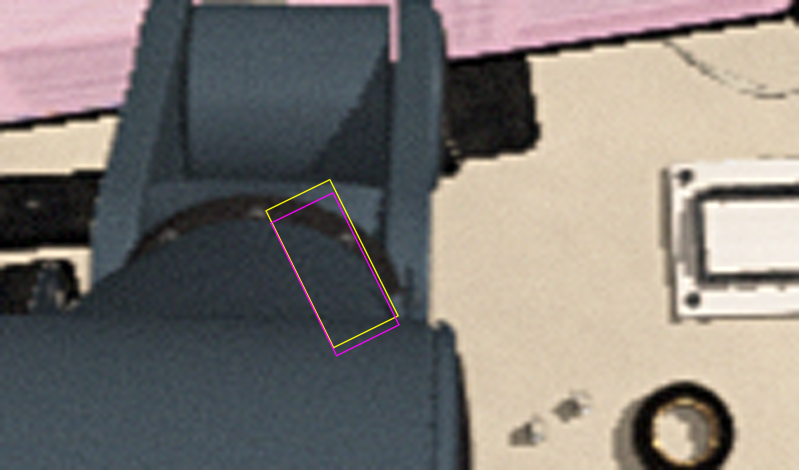

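View pics/o5s.png

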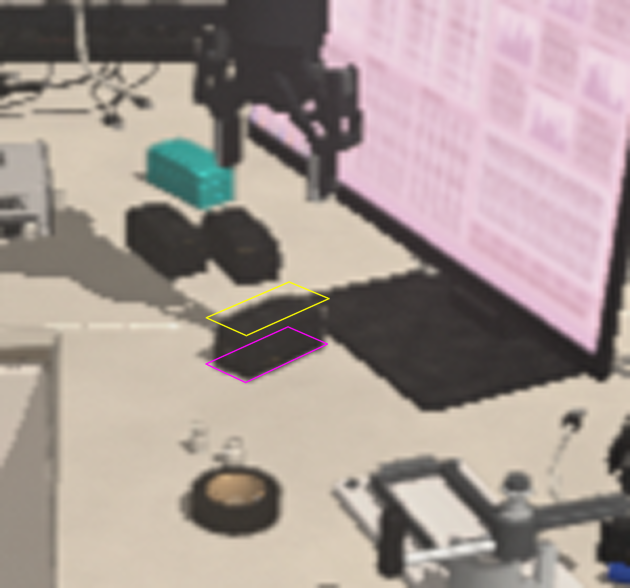

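The side view shows the head at crop (265,345), matching its outline, with the gripper above it. Before going down I check wrist clearance to the monitor from the depth.

```bash
python3 - <<'E'
from h import *
np.set_printoptions(suppress=True,linewidth=200)
p,d=load('t5'); W=cloud('top',d); p0,d0=load('tm')
m=np.abs(d-d0)>.03; A=W[m&(W[...,0]>.3)]
for z0 in np.arange(.1,.9,.05):
    S=A[(A[:,2]>z0)&(A[:,2]<z0+.05)]
    if len(S)>5: print(round(z0,2),len(S),'x',np.percentile(S[:,0],[1,50,99]).round(3),'y',np.percentile(S[:,1],[1,99]).round(3))
W0=cloud('top',d0).reshape(-1,3); M=W0[(W0[:,1]>0)&(W0[:,1]<.2)&(W0[:,0]>.53)]
for z0 in np.arange(.05,.6,.05):
    S=M[(M[:,2]>z0)&(M[:,2]<z0+.05)]
    if len(S)>5: print('mon',round(z0,2),np.percentile(S[:,0],[1,99]).round(3))
cv2.imwrite('pics/s5f.png',load('s5')[0])
E
```

```text
0.15 7 x [0.49  0.492 0.506] y [0.031 0.038]
0.2 15 x [0.489 0.491 0.494] y [0.031 0.04 ]
0.4 347 x [0.435 0.442 0.511] y [0.04  0.148]
0.45 1882 x [0.439 0.471 0.504] y [0.042 0.154]
0.5 710 x [0.396 0.419 0.457] y [0.046 0.156]
0.55 820 x [0.368 0.393 0.41 ] y [0.047 0.157]
0.6 276 x [0.356 0.374 0.386] y [0.059 0.152]
0.65 553 x [0.348 0.358 0.369] y [0.052 0.153]
0.7 186 x [0.343 0.347 0.353] y [0.069 0.136]
0.75 94 x [0.329 0.338 0.339] y [0.043 0.246]
0.8 8308 x [0.3   0.315 0.335] y [0.043 0.251]
mon 0.05 [0.554 0.901]
mon 0.1 [0.555 0.9  ]
mon 0.15 [0.558 0.9  ]
mon 0.2 [0.562 0.895]
mon 0.25 [0.565 0.895]
mon 0.3 [0.569 0.888]
mon 0.35 [0.572 0.875]
mon 0.4 [0.643 0.832]
mon 0.45 [0.643 0.798]
mon 0.5 [0.643 0.764]
mon 0.55 [0.643 0.73 ]
```

View pics/s5f.png

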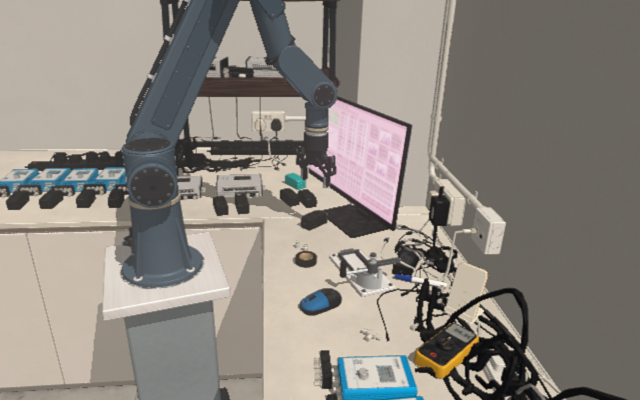

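Call:
servo_tool --series '[[-1,[0.06,0.002,-0.01],0],[-1,[0.12,0.005,-0.017],0],[-1,[0.18,0.005,-0.017],0],[-1,[0.24,0.005,-0.017],0],[-1,[0.3,0.005,-0.017],0],[-1,[0.36,0.005,-0.017],0],[-1,[0.43,0.005,-0.017],0],[-1,[0.5,0.005,-0.017],0],[-1,[0.561,0.005,-0.017],0],[-1,[0.561,0.005,-0.017],0]]'

```text
t: 3.73
eef_pos: [0.4724, 0.0998, 0.0919]
orientation: [0.6, 0.375, 0.6, -0.375]
contact_force: [-0.4, 0.2, -0.6]
finger_gap: 1.001
```

```bash
python3 go.py .4717 .103 .091 -1.115;python3 - <<'E'
from ov import *
snap('side','s6'); 
p,_=load('s6'); cv2.imwrite('pics/s6c.png',cv2.resize(p[140:260,270:400],None,fx=5,fy=5,interpolation=cv2.INTER_CUBIC))
E
```

```text
t 3.7333 pos [0.4724 0.0998 0.0919] yaw -1.1172 share [ 0.0047  0.004  -0.016 ] twist -0.0011 F [-0.44  0.2  -0.63] gap 1.001 tilt -1.0 q [-0.02  0.72  1.94 -0.    0.49  1.09]
```

View pics/s6c.png

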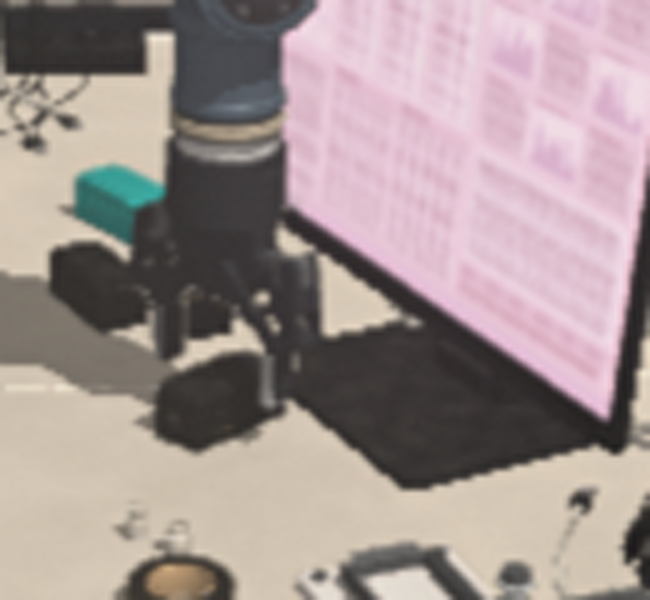

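The side view shows the head between the two fingers, which stand at crop (165,330) and (275,380), with nothing else touched. I close with a small sideways correction.

Call:
servo_tool --series '[[-1,[0.004,0.004,-0.016],0],[-1,[0.004,0.004,-0.016],0],[-0.5,[0.004,0.004,-0.016],0],[0,[0.004,0.004,-0.016],0],[0.3,[0.004,0.004,-0.016],0],[1,[0.004,0.004,-0.016],0],[1,[0.004,0.004,-0.016],0],[1,[0.004,0.004,-0.016],0],[1,[0.004,0.004,-0.016],0],[1,[0.004,0.004,-0.016],0]]' --squeeze 40

```text
t: 4.62
eef_pos: [0.4721, 0.1033, 0.0926]
orientation: [0.6, 0.375, 0.599, -0.374]
contact_force: [-0.8, 0.2, 5.9]
finger_gap: 0.468
```

```bash
python3 go.py .4717 .103 .25 -1.115;python3 - <<'E'
from ov import *
snap('side','s7'); 
p,_=load('s7'); cv2.imwrite('pics/s7c.png',cv2.resize(p[140:260,270:400],None,fx=5,fy=5,interpolation=cv2.INTER_CUBIC))
E
```

```text
t 4.6167 pos [0.4721 0.1033 0.0926] yaw -1.1169 share [-0.7871 -0.0017  0.0011] twist -0.0009 F [-0.77  0.2   5.92] gap 0.468 tilt -1.0 q [-0.02  0.72  1.93 -0.    0.49  1.1 ]
```

View pics/s7c.png

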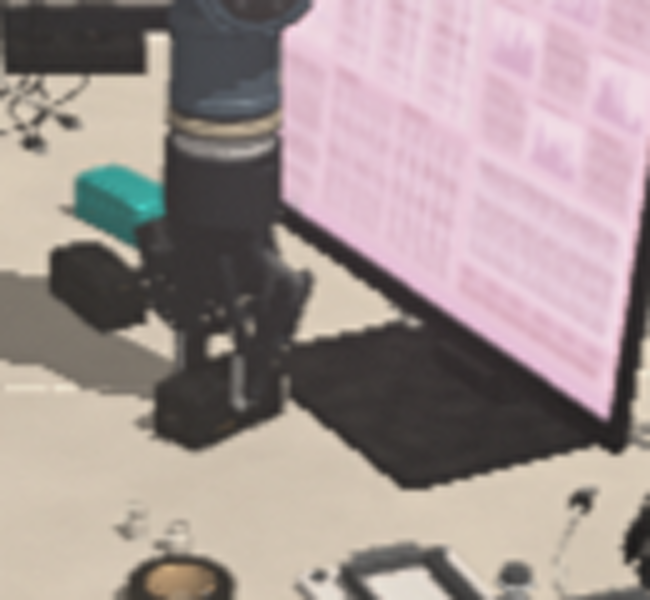

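Call:
servo_tool --series '[[1,[-0.03,0,0],0],[1,[-0.08,0,0],0],[1,[-0.15,0,0],0],[1,[-0.23,0,0],0],[1,[-0.31,0,0],0],[1,[-0.4,0,0],0],[1,[-0.49,0,0],0],[1,[-0.57,0,0],0],[1,[-0.63,0,0],0],[1,[-0.65,0,0],0]]'

```text
t: 5.5
eef_pos: [0.4725, 0.1034, 0.225]
orientation: [0.601, 0.376, 0.598, -0.374]
contact_force: [0.5, 0.4, -0.6]
finger_gap: 0.466
```

```bash
python3 go.py .485 -.03 .22 -.54; python3 go.py .4921 -.1673 .22 .03; python3 - <<'E'
from ov import *
snap('side','s8'); 
p,_=load('s8'); cv2.imwrite('pics/s8c.png',cv2.resize(p[100:260,260:400],None,fx=4,fy=4,interpolation=cv2.INTER_CUBIC))
E
```

```text
t 5.5 pos [0.4725 0.1034 0.225 ] yaw -1.1167 share [ 0.0255 -0.2366  0.627 ] twist -0.2883 F [ 0.46  0.43 -0.58] gap 0.466 tilt -1.0 q [-0.02  0.46  1.86 -0.    0.81  1.1 ]
t 5.5 pos [0.4725 0.1034 0.225 ] yaw -1.1167 share [ 0.026  -0.5058  1.2595] twist -0.5733 F [ 0.46  0.43 -0.58] gap 0.466 tilt -1.0 q [-0.02  0.46  1.86 -0.    0.81  1.1 ]
```

View pics/s8c.png

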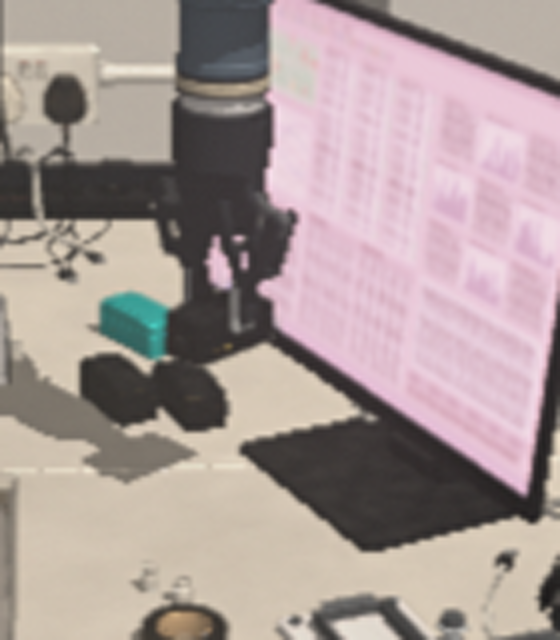

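The head is lifted level in the jaws, at crop (220,325). I carry it over to the nest.

Call:
servo_tool --series '[[1,[0,-0.02,0.05],-0.02],[1,[0,-0.04,0.11],-0.05],[1,[0,-0.06,0.18],-0.08],[1,[0,-0.09,0.25],-0.11],[1,[0,-0.12,0.32],-0.14],[1,[0,-0.15,0.39],-0.17],[1,[0,-0.18,0.46],-0.2],[1,[0,-0.21,0.53],-0.23],[1,[0,-0.23,0.6],-0.26],[1,[0,-0.24,0.63],-0.29]]'

```text
t: 6.38
eef_pos: [0.4847, -0.0323, 0.2243]
orientation: [0.684, 0.187, 0.68, -0.187]
contact_force: [0.1, 0.2, -0.8]
finger_gap: 0.465
```

```bash
python3 go.py .4921 -.1673 .22 .03
```

```text
t 6.3833 pos [ 0.4847 -0.0323  0.2243] yaw -0.5349 share [ 0.0219 -0.5616  0.3759] twist -0.2825 F [ 0.08  0.19 -0.79] gap 0.465 tilt -1.0 q [-0.3   0.47  1.86  0.    0.81  0.24]
```

Call:
servo_tool --series '[[1,[0,-0.05,0.03],-0.03],[1,[0,-0.11,0.07],-0.06],[1,[0,-0.17,0.11],-0.09],[1,[0,-0.24,0.16],-0.12],[1,[0,-0.31,0.21],-0.15],[1,[0,-0.38,0.26],-0.18],[1,[0,-0.45,0.31],-0.21],[1,[0,-0.52,0.35],-0.24],[1,[0,-0.56,0.376],-0.27],[1,[0,-0.5616,0.376],-0.2825]]'

```text
t: 7.22
eef_pos: [0.4921, -0.1693, 0.2237]
orientation: [0.709, -0.011, 0.705, 0.01]
contact_force: [-0.3, 0.2, -0.3]
finger_gap: 0.467
```

```bash
python3 go.py .4921 -.1673 .13 .03; python3 - <<'E'
from ov import *
snap('side','s9'); snap('top','t9')
N=[.4921,-.1673]
po=[(rect(N,.03,-.0228,.0228,-.0475,.0475,.025),(0,255,0))]
draw('side','s9','pics/s9c.png',(300,440,150,310),4,po)
E
```

```text
t 7.2167 pos [ 0.4921 -0.1693  0.2237] yaw 0.0305 share [ 0.4685  0.0105 -0.0019] twist 0.0003 F [-0.27  0.21 -0.35] gap 0.467 tilt -1.0 q [-0.55  0.5   1.77  0.    0.86 -0.58]
```

View pics/s9c.png

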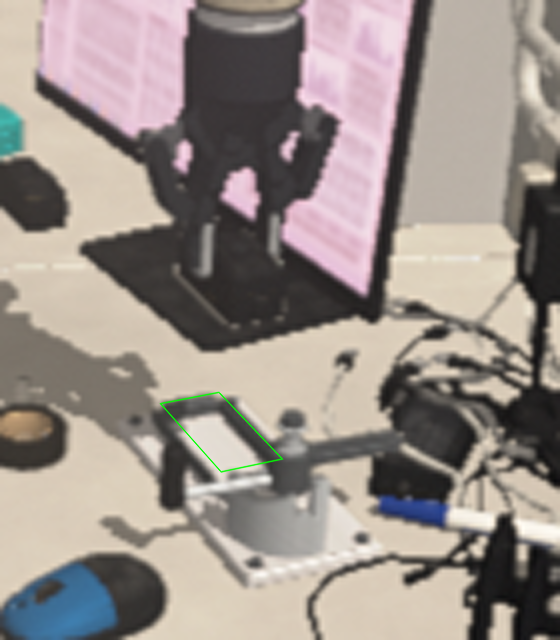

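View pics/t9.png

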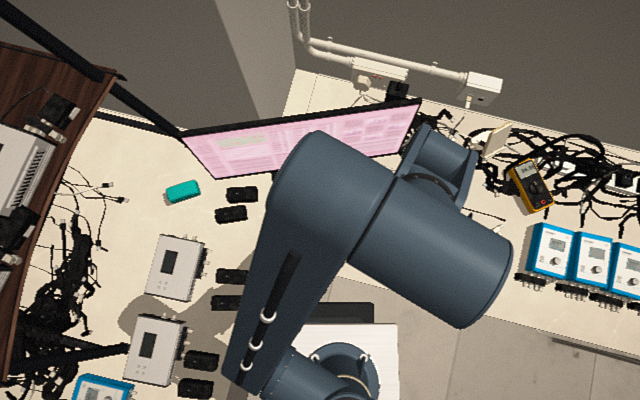

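```bash
python3 - <<'E'
from ov import *
np.set_printoptions(suppress=True,linewidth=200)
ds=[load('s9')[1]]
for k in range(3): ds.append(snap('side',f's9{k}')[1])
d=np.median(np.stack(ds),0)
W=cloud('side',d); S=W[200:240,330:385].reshape(-1,3); S=S[np.isfinite(S).all(1)]
H=S[(S[:,2]>.10)&(S[:,2]<.19)&(S[:,0]>.4)&(S[:,0]<.56)]
c,s=np.cos(.03),np.sin(.03); a=c*(H[:,0]-.4921)+s*(H[:,1]+.1693); b=-s*(H[:,0]-.4921)+c*(H[:,1]+.1693)
L=H[:,2]<.165
for z0 in np.arange(.12,.19,.006):
    m=(H[:,2]>=z0)&(H[:,2]<z0+.006)
    if m.sum()>3: print(round(z0,3),m.sum(),'a',np.percentile(a[m],[2,50,98]).round(4),'b',np.percentile(b[m],[2,50,98]).round(4))
# bottom outline overlay for hypothesised offsets
po=[]
for off,col in((0,(0,255,255)),):
  for z in (.132,.171): po.append((rect([.4921,-.1693+off],.03,-.021,.021,-.0455,.0455,z),col))
draw('side','s92','pics/s9d.png',(330,390,190,245),10,po)
E
```

```text
0.126 23 a [-0.0211 -0.0192  0.0103] b [-0.041  -0.0291  0.0354]
0.132 54 a [-0.021  -0.0183  0.0177] b [-0.0435 -0.0363  0.0391]
0.138 51 a [-0.0213 -0.0192  0.0132] b [-0.0452 -0.033   0.0386]
0.144 52 a [-0.0216 -0.0137  0.0171] b [-0.0459 -0.0389  0.0422]
0.15 54 a [-0.0259 -0.0136  0.0159] b [-0.0422 -0.0386  0.0422]
0.156 52 a [-0.0326 -0.016   0.0251] b [-0.0416 -0.0383  0.0031]
0.162 132 a [-0.0315 -0.0015  0.0274] b [-0.0394 -0.0239  0.0363]
0.168 109 a [-0.0331 -0.0004  0.0318] b [-0.0258 -0.005   0.0194]
0.174 35 a [-0.0334 -0.01    0.0312] b [-0.0106 -0.0041  0.0104]
0.18 33 a [-0.0328  0.0197  0.0325] b [-0.0108 -0.0047  0.0132]
0.186 23 a [-0.0337  0.0208  0.0302] b [-0.0104 -0.0045  0.0096]
```

View pics/s9d.png

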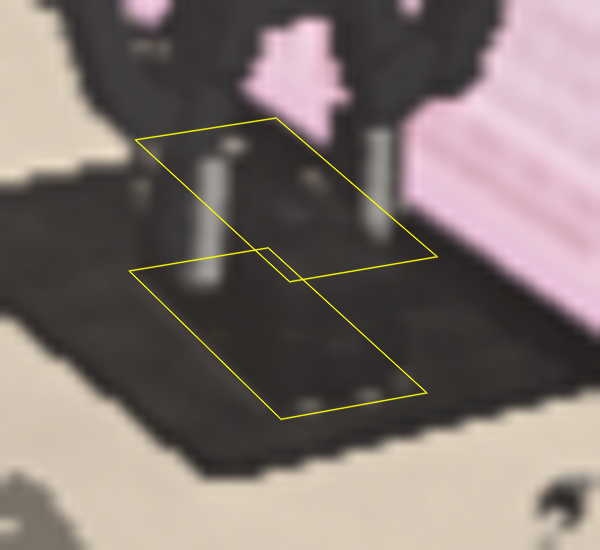

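Call:
servo_tool --series '[[1,[0.04,0.014,0],0],[1,[0.08,0.014,0],0],[1,[0.13,0.014,0],0],[1,[0.18,0.014,0],0],[1,[0.24,0.014,0],0],[1,[0.3,0.014,0],0],[1,[0.36,0.014,0],0],[1,[0.41,0.014,0],0],[1,[0.44,0.014,0],0],[1,[0.44,0.014,0],0]]'

```text
t: 8.3
eef_pos: [0.4911, -0.1635, 0.1342]
orientation: [0.707, -0.01, 0.707, 0.011]
contact_force: [-0.3, 0.1, -0.1]
finger_gap: 0.464
```

```bash
python3 go.py .4921 -.1663 .103 .03; python3 - <<'E'
from ov import *
snap('side','s10')
N=[.4921,-.1673]
po=[(rect(N,.03,-.0228,.0228,-.0475,.0475,.025),(0,255,0))]
draw('side','s10','pics/s10c.png',(330,430,190,310),5,po)
E
```

```text
t 8.3 pos [ 0.4911 -0.1635  0.1342] yaw 0.0297 share [ 0.1558 -0.0143  0.0043] twist -0.0002 F [-0.28  0.11 -0.1 ] gap 0.464 tilt -1.0 q [-0.54  0.66  1.83  0.    0.65 -0.57]
```

View pics/s10c.png

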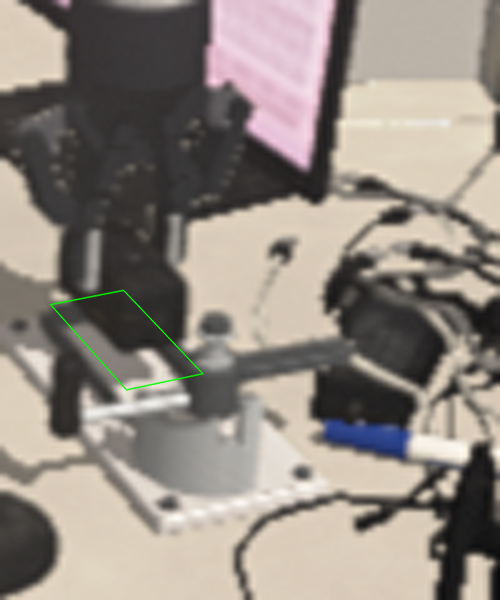

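Call:
servo_tool --series '[[1,[0,-0.014,0.004],0],[1,[0,-0.014,0.004],0],[1,[0,-0.014,0.004],0],[1,[0.01,-0.014,0.004],0],[1,[0.02,-0.014,0.004],0],[1,[0.03,-0.014,0.004],0],[1,[0.04,-0.014,0.004],0],[1,[0.05,-0.014,0.004],0],[1,[0.05,-0.014,0.004],0],[1,[0.05,-0.014,0.004],0]]'

```text
t: 9.18
eef_pos: [0.4923, -0.1664, 0.1248]
orientation: [0.708, -0.01, 0.707, 0.011]
contact_force: [-0.5, 0.0, -0.7]
finger_gap: 0.471
```

```bash
python3 go.py .4921 -.1663 .103 .03; python3 - <<'E'
from ov import *
d=np.median([snap('side',f's11{k}')[1] for k in range(3)],0)
N=[.4921,-.1673]
po=[(rect(N,.03,-.0228,.0228,-.0475,.0475,.025),(0,255,0))]
draw('side','s110','pics/s11c.png',(330,410,210,290),7,po)
W=cloud('side',d); S=W[215:275,330:385].reshape(-1,3); S=S[np.isfinite(S).all(1)]
c,s=np.cos(.03),np.sin(.03); a=c*(S[:,0]-N[0])+s*(S[:,1]-N[1]); b=-s*(S[:,0]-N[0])+c*(S[:,1]-N[1])
for z0 in np.arange(.03,.075,.006):
    m=(S[:,2]>=z0)&(S[:,2]<z0+.006)&(abs(a)<.04)&(abs(b)<.06)
    if m.sum()>3: print(round(z0,3),m.sum(),'a',np.percentile(a[m],[2,50,98]).round(4),'b',np.percentile(b[m],[2,50,98]).round(4))
E
python3 go.py .4921 -.1663 .103 .03
```

```text
t 9.1833 pos [ 0.4923 -0.1664  0.1248] yaw 0.0298 share [ 0.1088  0.0005 -0.0013] twist -0.0001 F [-0.46  0.03 -0.67] gap 0.471 tilt -1.0 q [-0.54  0.68  1.83  0.    0.63 -0.57]
0.03 36 a [-0.0203 -0.0186  0.0164] b [-0.0427 -0.0353  0.0406]
0.036 47 a [-0.021  -0.0185  0.0162] b [-0.0464 -0.0365  0.0362]
0.042 49 a [-0.0214 -0.0162  0.0201] b [-0.0456 -0.0392  0.0308]
0.048 44 a [-0.0208 -0.0099  0.0185] b [-0.0455 -0.0399  0.0316]
0.054 50 a [-0.026  -0.0127  0.0183] b [-0.0434 -0.0393  0.0357]
0.06 65 a [-0.0316 -0.0096  0.0319] b [-0.0429 -0.0353  0.0414]
0.066 192 a [-0.0314  0.0009  0.0236] b [-0.0378 -0.0105  0.0303]
0.072 30 a [-0.0331  0.0208  0.0334] b [-0.0119 -0.0071  0.0099]
t 9.3333 pos [ 0.4925 -0.1665  0.125 ] yaw 0.0298 share [ 0.11   0.001 -0.002] twist -0.0001 F [-0.73  0.27 -1.44] gap 0.464 tilt -1.0 q [-0.54  0.68  1.83  0.    0.63 -0.57]
```

View pics/s11c.png

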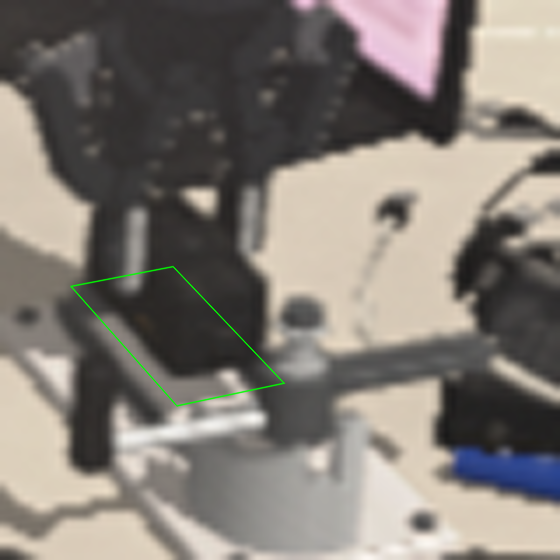

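Call:
servo_tool --series '[[1,[0.01,0,0],0],[1,[0.022,0,0],0],[1,[0.034,0,0],0],[1,[0.046,0,0],0],[1,[0.058,0,0],0],[1,[0.07,0,0],0],[1,[0.08,0,0],0],[1,[0.09,0,0],0],[1,[0.1,0,0],0],[1,[0.1,0,0],0]]'

```text
t: 10.17
eef_pos: [0.4923, -0.1664, 0.1046]
orientation: [0.707, -0.01, 0.707, 0.011]
contact_force: [0.2, -0.6, -1.2]
finger_gap: 0.47
```

```bash
python3 go.py .4921 -.1663 .103 .03; python3 - <<'E'
from ov import *
snap('side','s12')
draw('side','s12','pics/s12c.png',(330,410,210,290),7,[])
E
python3 go.py .4921 -.1663 .103 .03
```

```text
t 10.1667 pos [ 0.4923 -0.1664  0.1046] yaw 0.0297 share [ 0.0079  0.0006 -0.0012] twist -0.0001 F [ 0.17 -0.57 -1.22] gap 0.47 tilt -1.0 q [-0.54  0.72  1.84  0.    0.59 -0.57]
t 10.2167 pos [ 0.4924 -0.1664  0.1047] yaw 0.0298 share [ 0.0087  0.0007 -0.0015] twist -0.0001 F [ 0.59 -0.16 -1.17] gap 0.47 tilt -1.0 q [-0.54  0.72  1.84  0.    0.59 -0.57]
```

View pics/s12c.png

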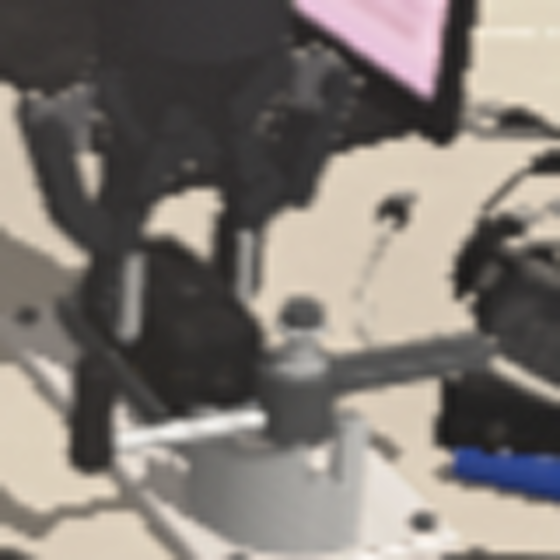

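The head sits inside the pocket walls with almost no contact force. I lower the last 2 mm and open gently.

Call:
servo_tool --series '[[1,[0.006,0,0],0],[1,[0.01,0,0],0],[1,[0.01,0,0],0],[0,[0.01,0,0],0],[-0.2,[0.01,0,0],0],[-0.4,[0.01,0,0],0],[-0.5,[0.01,0,0],0],[-0.5,[0.01,0,0],0],[-0.5,[0.01,0,0],0],[-0.5,[0.01,0,0],0]]'

```text
t: 11.05
eef_pos: [0.4924, -0.1664, 0.1028]
orientation: [0.708, -0.01, 0.706, 0.011]
contact_force: [0.3, 0.7, 0.3]
finger_gap: 0.75
```

Call:
servo_tool --series '[[-0.5,[-0.05,0,0],0],[-0.5,[-0.1,0,0],0],[-0.5,[-0.17,0,0],0],[-0.5,[-0.25,0,0],0],[-0.5,[-0.33,0,0],0],[-0.5,[-0.41,0,0],0],[-0.5,[-0.49,0,0],0],[-0.5,[-0.57,0,0],0],[-0.5,[-0.64,0,0],0],[-0.5,[-0.7,0,0],0]]'

```text
t: 11.88
eef_pos: [0.4923, -0.1666, 0.2452]
orientation: [0.708, -0.011, 0.706, 0.011]
contact_force: [-0.1, -0.2, -1.1]
finger_gap: 0.749
```

```bash
python3 go.py .42 -.26 .24 .03; python3 - <<'E'
from ov import *
N=[.4921,-.1673]
d=np.median([snap('side',f's13{k}')[1] for k in range(3)],0); 
po=[(rect(N,.03,-.021,.021,-.0455,.0455,.049),(0,255,0))]
draw('side','s130','pics/s13c.png',(330,410,210,290),7,po)
W=cloud('side',d); S=W[215:275,330:385].reshape(-1,3); S=S[np.isfinite(S).all(1)]
c,s=np.cos(.03),np.sin(.03); a=c*(S[:,0]-N[0])+s*(S[:,1]-N[1]); b=-s*(S[:,0]-N[0])+c*(S[:,1]-N[1])
m=(S[:,2]>.04)&(abs(a)<.017)&(abs(b)<.035); T=S[m]
A=np.c_[a[m],b[m],np.ones(m.sum())]; print(m.sum(),'top plane',np.linalg.lstsq(A,T[:,2],rcond=None)[0].round(4))
m=(S[:,2]>.03)&(S[:,2]<.06)&(abs(a)<.03)&(abs(b)<.06); print(np.percentile(a[m],[1,99]),np.percentile(b[m],[1,99]))
E
```

```text
t 11.8833 pos [ 0.4923 -0.1666  0.2452] yaw 0.0299 share [ 0.0246 -0.4559 -0.3754] twist -0.0001 F [-0.14 -0.24 -1.11] gap 0.749 tilt -1.0 q [-0.54  0.47  1.76  0.    0.91 -0.57]
169 top plane [ 0.0254 -0.0036  0.047 ]
[-0.02017649  0.01851272] [-0.04207581  0.03911148]
```

View pics/s13c.png

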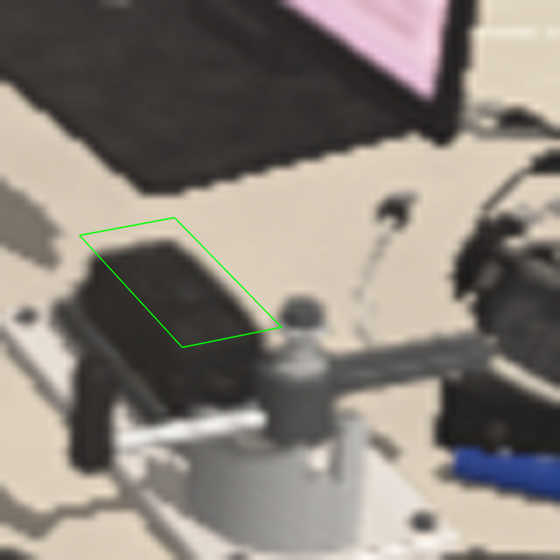

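The head is seated: its top plane is at about 47 mm (49 expected, noisy) and it is centred. The side picture shows the head between the walls at crop (170,310). The stop post is at (350,435) and there is a small gap at (318,460). Now I map the cam profile from the top-view depth taken at the start.

```bash
python3 - <<'E'
from ov import *
np.set_printoptions(suppress=True,linewidth=200)
p,d=load('tm'); W=cloud('top',d); PV=np.array([.4949,-.2623])
g=W[170:235,400:465].reshape(-1,3); col=p[170:235,400:465].reshape(-1,3); uv=np.stack(np.meshgrid(np.arange(400,465),np.arange(170,235)),-1).reshape(-1,2)
r=np.hypot(*(g[:,:2]-PV).T); phi=(np.arctan2(g[:,1]-PV[1],g[:,0]-PV[0])-np.pi-.03+np.pi)%(2*np.pi)-np.pi
for a in np.arange(-.5,2.6,.1):
    m=(phi>=a)&(phi<a+.1)&(r>.02)&(r<.06)&(g[:,2]>.03)
    o=np.argsort(r[m]); print(round(a,2),[f'{int(1000*x)}:{int(round(1000*z))}' for x,z in zip(r[m][o],g[m][o,2])])
c=cv2.resize(p[175:225,405:460],None,fx=12,fy=12,interpolation=cv2.INTER_CUBIC); cv2.imwrite('pics/cam.png',c)
ps=sum(load(f's13{k}')[0].astype(float) for k in range(3))/3
cv2.imwrite('pics/cams.png',cv2.resize(ps[245:300,345:400].astype(np.uint8),None,fx=11,fy=11,interpolation=cv2.INTER_CUBIC))
E
```

```text
-0.5 ['30:43', '33:43', '36:44', '37:44', '38:38', '38:33']
-0.4 ['29:43', '32:44', '34:43', '37:40', '38:45', '38:32']
-0.3 ['28:43', '31:45', '34:44', '37:44', '38:33']
-0.2 ['20:48', '23:50', '26:49', '27:42', '28:48', '30:42', '31:49', '33:43', '34:51', '36:43', '37:48', '38:35', '38:38', '40:50', '43:51', '45:48', '48:49', '50:48', '53:49', '56:49', '59:49']
-0.1 ['20:52', '23:52', '26:51', '28:50', '31:50', '34:53', '37:53', '39:50', '40:51', '43:52', '43:51', '45:49', '45:51', '48:51', '48:52', '51:50', '51:51', '53:49', '53:51', '56:51', '56:52', '59:49', '59:51']
-0.0 ['20:52', '23:51', '26:51', '29:51', '31:51', '34:50', '37:49']
0.1 ['28:43', '31:45', '33:43', '36:45', '37:43']
0.2 ['29:42', '31:44', '34:43', '35:45', '37:44', '38:31']
0.3 ['30:44', '32:45', '33:44', '36:42']
0.4 ['28:44', '31:43', '35:42', '37:42']
0.5 ['30:46', '32:44', '34:46', '36:46', '37:48']
0.6 ['28:45', '29:46', '31:47', '33:46', '35:46', '37:46']
0.7 ['28:44', '29:49', '31:49', '33:50', '35:48', '37:49']
0.8 ['28:47', '31:49', '33:51', '35:48', '37:47']
0.9 ['27:32', '28:50', '30:47', '32:50', '34:51', '35:51']
1.0 ['27:48', '28:37', '30:50', '32:53', '35:50', '36:52']
1.1 ['27:33', '28:52', '29:49', '32:50', '34:52', '37:51']
1.2 ['28:39']
1.3 ['27:33', '28:37', '31:38', '33:39', '33:40', '37:37']
1.4 ['27:31', '28:38', '30:40', '36:39', '36:38']
1.5 ['27:42', '27:60', '27:50', '28:45', '31:57', '32:64', '32:43', '33:59', '34:35', '34:64', '35:43', '37:55', '37:64', '37:43']
1.6 ['27:42', '27:61', '27:31', '28:50', '29:62', '30:62', '32:63', '35:63']
1.7 ['27:54', '27:33', '27:43', '27:61', '30:62', '32:64', '36:63']
1.8 ['28:63', '28:33']
1.9 []
2.0 []
2.1 []
2.2 []
2.3 []
2.4 []
2.5 []
```

View pics/cam.png

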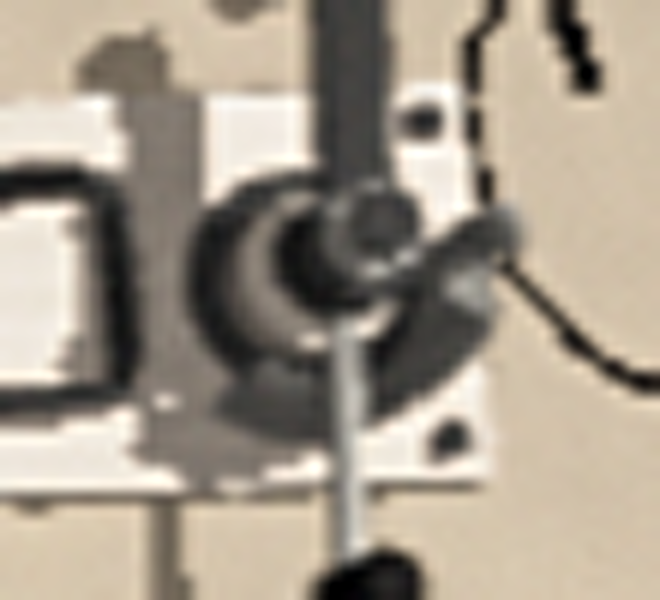

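View pics/cams.png

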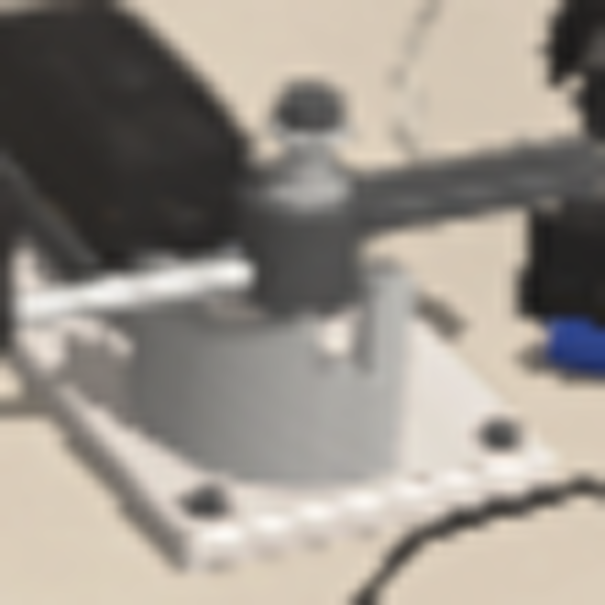

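The depth gives the cam clearly. It is flat at 44 mm until about 0.4 rad, ramps to about 51 mm, has its crest edge near 1.2 and its notch floor (39 mm) from about 1.2 to 1.5, with the stop (63 mm) from about 1.53. The notch centre is therefore near 1.36 rad. I will cage the knob loosely between the fingers, with slack so it can rise and fall, and lead it round.

```bash
python3 go.py .4145 -.258 .24 -1.627
```

```text
t 12.0333 pos [ 0.4926 -0.1668  0.2445] yaw 0.0299 share [ 0.021  -0.444  -0.4041] twist 0.8285 F [0.52 0.   0.38] gap 0.748 tilt -1.0 q [-0.54  0.47  1.76  0.    0.91 -0.57]
```

Call:
servo_tool --series '[[-0.1,[0,-0.04,-0.04],0.05],[-0.1,[0,-0.09,-0.08],0.1],[-0.1,[0,-0.14,-0.12],0.15],[-0.1,[0,-0.19,-0.16],0.2],[-0.1,[0,-0.24,-0.2],0.25],[-0.1,[0,-0.29,-0.24],0.3],[-0.1,[0,-0.34,-0.28],0.35],[-0.1,[0,-0.39,-0.33],0.4],[-0.1,[0,-0.43,-0.38],0.45],[-0.1,[0,-0.445,-0.403],0.5]]'

```text
t: 12.87
eef_pos: [0.4134, -0.2587, 0.2434]
orientation: [0.625, 0.332, 0.624, -0.331]
contact_force: [-0.2, 0.8, -0.3]
finger_gap: 0.548
```

```bash
python3 go.py .4145 -.258 .24 -1.627
```

```text
t 12.8667 pos [ 0.4134 -0.2587  0.2434] yaw -0.9762 share [0.0172 0.0067 0.0001] twist 0.3254 F [-0.18  0.78 -0.3 ] gap 0.548 tilt -1.0 q [-0.79  0.44  1.83  0.    0.87  0.18]
```

Call:
servo_tool --series '[[-0.1,[0,0.006,0],0.05],[-0.1,[0,0.006,0],0.1],[-0.1,[0.03,0.006,0],0.15],[-0.1,[0.07,0.006,0],0.2],[-0.1,[0.11,0.006,0],0.25],[-0.1,[0.15,0.006,0],0.29],[-0.1,[0.19,0.006,0],0.32],[-0.1,[0.22,0.006,0],0.325],[-0.1,[0.22,0.006,0],0.325],[-0.1,[0.22,0.006,0],0.325]]'

```text
t: 13.7
eef_pos: [0.4142, -0.2578, 0.1989]
orientation: [0.486, 0.514, 0.486, -0.512]
contact_force: [0.7, 0.3, -0.3]
finger_gap: 0.546
```

```bash
python3 go.py .4145 -.258 .137 -1.627; python3 - <<'E'
from ov import *
snap('side','s14')
draw('side','s14','pics/s14c.png',(310,410,190,300),5.4,[])
E
```

```text
t 13.7 pos [ 0.4142 -0.2578  0.1989] yaw -1.625 share [0.3096 0.001  0.0016] twist 0.001 F [ 0.67  0.35 -0.29] gap 0.546 tilt -1.0 q [-0.79  0.51  1.87  0.    0.76  0.84]
```

View pics/s14c.png

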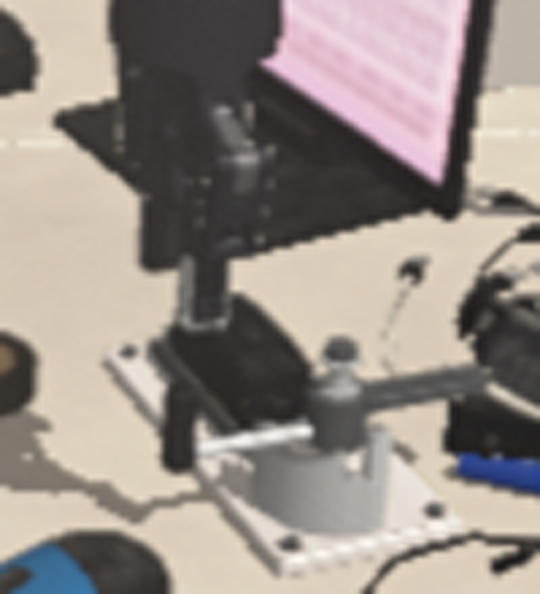

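Call:
servo_tool --series '[[-0.1,[0.03,0,0],0],[-0.1,[0.07,0,0],0],[-0.1,[0.11,0,0],0],[-0.1,[0.15,0,0],0],[-0.1,[0.19,0,0],0],[-0.1,[0.23,0,0],0],[-0.1,[0.27,0,0],0],[-0.1,[0.3,0,0],0],[-0.1,[0.31,0,0],0],[-0.1,[0.31,0,0],0]]'

```text
t: 14.58
eef_pos: [0.4144, -0.2578, 0.1366]
orientation: [0.486, 0.514, 0.486, -0.513]
contact_force: [-0.1, -0.2, 0.0]
finger_gap: 0.55
```

```bash
python3 go.py .4145 -.258 .137 -1.627; python3 - <<'E'
from ov import *
snap('side','s15')
draw('side','s15','pics/s15c.png',(310,410,190,300),5.4,[])
E
```

```text
t 14.5833 pos [ 0.4144 -0.2578  0.1366] yaw -1.6252 share [-0.002   0.0005  0.0012] twist 0.0009 F [-0.12 -0.24  0.03] gap 0.55 tilt -1.0 q [-0.79  0.63  1.91  0.    0.6   0.83]
```

View pics/s15c.png

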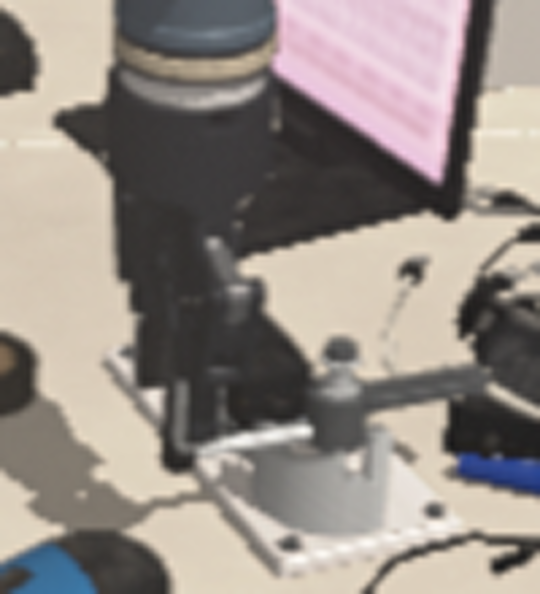

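The fingers straddle the knob at crop (190,420). I narrow them to a loose cage and start the arc.

Call:
servo_tool --series '[[0.1,[0,0,0],0],[0.3,[0,0,0],0],[0.38,[0,0,0],0],[0.38,[0,0,0],0],[0.38,[0,0.001,0.02],-0.025],[0.38,[0,0.002,0.04],-0.05],[0.38,[0,0.005,0.06],-0.075],[0.38,[0,0.008,0.08],-0.1],[0.38,[0,0.013,0.1],-0.125],[0.38,[0,0.018,0.118],-0.15]]'

```text
t: 15.47
eef_pos: [0.4165, -0.2808, 0.1371]
orientation: [0.557, 0.436, 0.558, -0.433]
contact_force: [-0.4, 2.9, 1.4]
finger_gap: 0.311
```

```bash
cat > arc.py <<'E'
import sys
from ov import *
PV=np.array([.4949,-.2623]); r=.0802
p,R=tool(); s=env.read_state(); v=p[:2]-PV; yaw=np.arctan2(R[1,2],R[0,2])
phi=(np.arctan2(v[1],v[0])-np.pi-.03+np.pi)%(2*np.pi)-np.pi
F=np.array(s['contact_force']); print('t',s['t'],'tool phi',round(phi,4),'r',np.hypot(*v).round(4),'yawphi',round(yaw+np.pi/2-.03,4),'z',p[2].round(4),'F tool',(R.T@F).round(2),'gap',round(s['finger_gap'],3))
for f in map(float,sys.argv[1:]):
    a=.03+f; T=PV-r*np.array([np.cos(a),np.sin(a)]); dy=a-np.pi/2-yaw
    sh=R.T@(np.r_[T,.137]-p)/.2; print(f,'share',sh.round(4),'twist',round(-dy/2,4))
E
python3 arc.py .3 .4 .5 .6; python3 - <<'E'
from ov import *
snap('side','s16')
draw('side','s16','pics/s16c.png',(310,410,190,300),5.4,[])
E
```

```text
t 15.4667 tool phi 0.2013 r 0.0806 yawphi 0.2176 z 0.1371 F tool [-1.35  0.32 -2.89] gap 0.311
0.3 share [0.0004 0.0031 0.0396] twist -0.0412
0.4 share [0.0003 0.0084 0.0793] twist -0.0912
0.5 share [0.0002 0.0176 0.1183] twist -0.1412
0.6 share [1.000e-04 3.070e-02 1.562e-01] twist -0.1912
```

View pics/s16c.png

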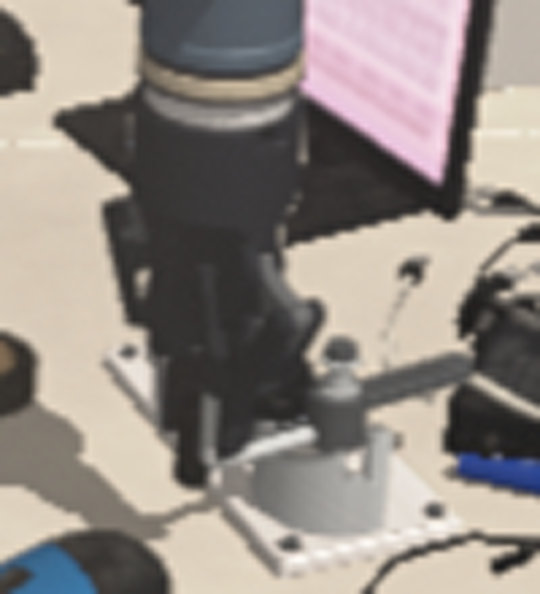

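The handle follows with a push of about 3 N. Continuing.

Call:
servo_tool --series '[[0.38,[0,0.001,0.016],-0.02],[0.38,[0,0.002,0.032],-0.04],[0.38,[0,0.004,0.048],-0.058],[0.38,[0,0.006,0.064],-0.077],[0.38,[0,0.009,0.079],-0.095],[0.38,[0,0.012,0.095],-0.115],[0.38,[0,0.016,0.111],-0.134],[0.38,[0,0.02,0.126],-0.153],[0.38,[0,0.025,0.141],-0.172],[0.38,[0,0.031,0.156],-0.191]]'

```text
t: 16.35
eef_pos: [0.4279, -0.3069, 0.1368]
orientation: [0.627, 0.322, 0.634, -0.317]
contact_force: [-4.3, 6.7, 6.0]
finger_gap: 0.31
```

```bash
python3 arc.py .6 .7 .8 .9 1.0; python3 - <<'E'
from ov import *
snap('side','s17')
draw('side','s17','pics/s17c.png',(310,410,190,300),5.4,[])
E
```

```text
t 16.35 tool phi 0.5565 r 0.0805 yawphi 0.6022 z 0.1368 F tool [-5.91  0.52 -8.04] gap 0.31
0.6 share [-0.0011  0.0011  0.0175] twist 0.0011
0.7 share [-0.0016  0.003   0.0575] twist -0.0489
0.8 share [-0.002   0.0089  0.0972] twist -0.0989
0.9 share [-0.0025  0.0187  0.136 ] twist -0.1489
1.0 share [-0.0029  0.0324  0.1737] twist -0.1989
```

View pics/s17c.png

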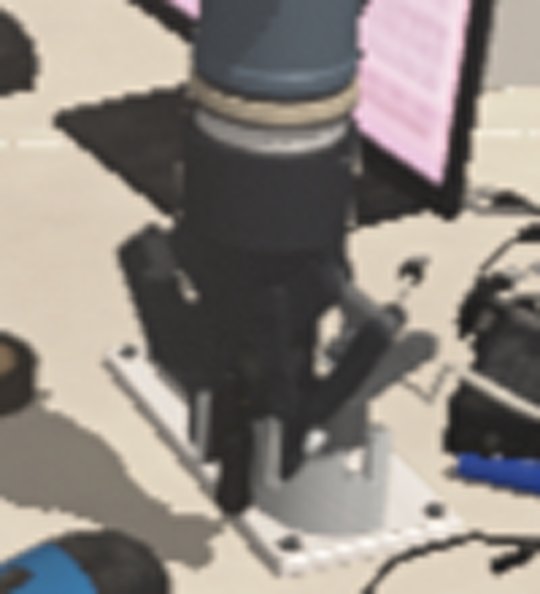

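The push rose to 8 N with 6 N of friction holding the knob down. I'll raise the tool along with the ramp so the knob is not held down.

Call:
servo_tool --series '[[0.38,[-0.01,0,0],0],[0.38,[-0.018,0.001,0.008],0],[0.38,[-0.024,0.001,0.018],-0.005],[0.38,[-0.03,0.002,0.028],-0.016],[0.38,[-0.035,0.002,0.038],-0.028],[0.38,[-0.04,0.003,0.048],-0.04],[0.38,[-0.045,0.003,0.058],-0.05],[0.38,[-0.05,0.004,0.067],-0.061],[0.38,[-0.055,0.005,0.076],-0.072],[0.38,[-0.055,0.006,0.083],-0.082]]'

```text
t: 17.23
eef_pos: [0.4393, -0.3205, 0.1479]
orientation: [0.652, 0.268, 0.658, -0.263]
contact_force: [-3.3, 2.1, 0.5]
finger_gap: 0.309
```

```bash
python3 arc.py .8 .9 1.0 1.1; python3 - <<'E'
from ov import *
snap('side','s18')
draw('side','s18','pics/s18c.png',(310,410,190,300),5.4,[])
E
```

```text
t 17.2333 tool phi 0.7784 r 0.0805 yawphi 0.7698 z 0.1479 F tool [-0.48 -0.77 -3.84] gap 0.309
0.8 share [0.0546 0.0016 0.0092] twist -0.0151
0.9 share [0.0542 0.0049 0.0491] twist -0.0651
1.0 share [0.0539 0.012  0.0886] twist -0.1151
1.1 share [0.0535 0.0231 0.1271] twist -0.1651
```

View pics/s18c.png

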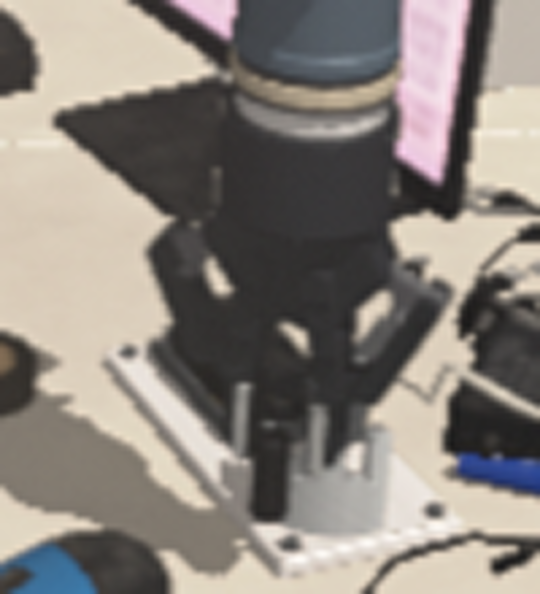

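Call:
servo_tool --series '[[0.38,[-0.003,0.001,0.008],-0.01],[0.38,[-0.006,0.001,0.018],-0.025],[0.38,[-0.008,0.002,0.028],-0.038],[0.38,[-0.01,0.003,0.038],-0.05],[0.38,[-0.012,0.005,0.048],-0.063],[0.38,[-0.014,0.006,0.058],-0.076],[0.38,[-0.016,0.008,0.068],-0.089],[0.38,[-0.018,0.01,0.078],-0.102],[0.38,[-0.02,0.012,0.088],-0.115],[0.38,[-0.02,0.013,0.093],-0.12]]'

```text
t: 18.12
eef_pos: [0.4548, -0.3323, 0.1518]
orientation: [0.68, 0.187, 0.685, -0.182]
contact_force: [-3.8, 0.8, -2.2]
finger_gap: 0.31
```

```bash
python3 arc.py 1.0 1.1 1.2 1.3; python3 - <<'E'
from ov import *
snap('side','s19')
draw('side','s19','pics/s19c.png',(320,420,190,300),5.4,[])
E
```

```text
t 18.1167 tool phi 1.0204 r 0.0807 yawphi 1.0122 z 0.1518 F tool [ 2.22 -1.21 -3.66] gap 0.31
1.0 share [ 0.0743  0.0021 -0.0076] twist 0.0061
1.1 share [0.074  0.0036 0.0325] twist -0.0439
1.2 share [0.0737 0.0091 0.0722] twist -0.0939
1.3 share [0.0734 0.0186 0.1111] twist -0.1439
```

View pics/s19c.png

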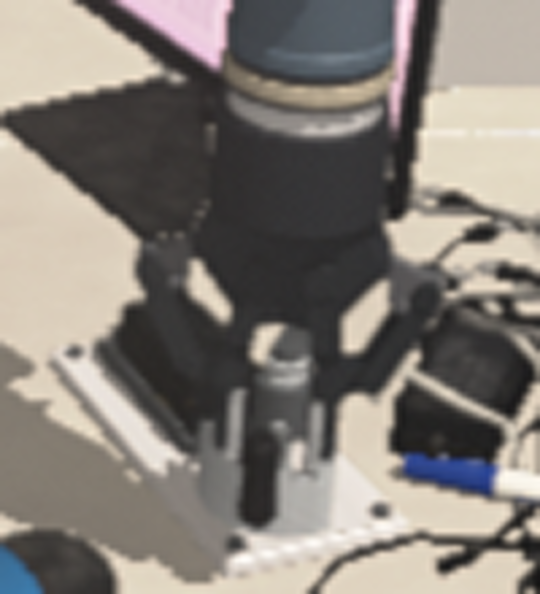

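Call:
servo_tool --series '[[0.38,[0,0,-0.012],0],[0.38,[0,0,-0.02],0],[0.38,[0.015,0,-0.02],0],[0.38,[0.035,0,-0.02],0],[0.38,[0.052,0,-0.02],0],[0.38,[0.052,0,-0.015],0],[0.38,[0.052,0,-0.006],-0.01],[0.38,[0.052,0.001,0.004],-0.02],[0.38,[0.052,0.002,0.014],-0.03],[0.38,[0.052,0.003,0.02],-0.04]]'

```text
t: 19.0
eef_pos: [0.4566, -0.3326, 0.1411]
orientation: [0.685, 0.16, 0.694, -0.153]
contact_force: [-6.7, 0.6, 4.0]
finger_gap: 0.308
```

```bash
python3 arc.py 1.1 1.2 1.3; python3 - <<'E'
from ov import *
snap('side','s20')
draw('side','s20','pics/s20c.png',(340,400,235,295),9,[])
E
```

```text
t 19.0 tool phi 1.0419 r 0.0801 yawphi 1.0952 z 0.1411 F tool [-3.97 -2.35 -6.33] gap 0.308
1.1 share [ 0.02   -0.0014  0.0235] twist -0.0024
1.2 share [0.0195 0.0008 0.0636] twist -0.0524
1.3 share [0.0189 0.0069 0.1032] twist -0.1024
```

View pics/s20c.png

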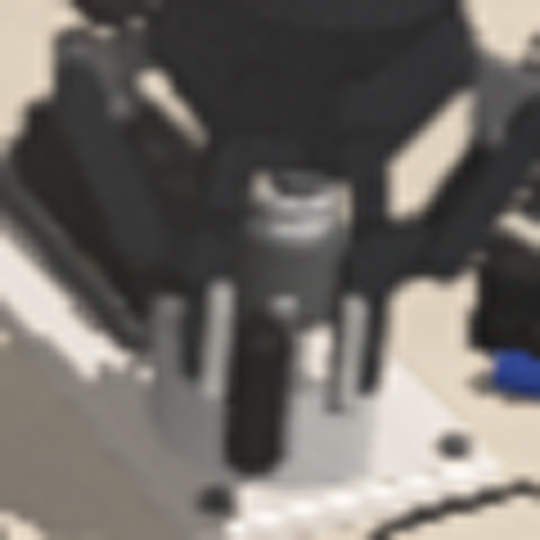

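Call:
servo_tool --series '[[0.38,[-0.006,0,0],0],[0.38,[-0.012,0,0.004],0],[0.38,[-0.012,0,0.01],-0.004],[0.38,[-0.014,0,0.016],-0.008],[0.38,[-0.014,0,0.022],-0.012],[0.38,[-0.016,0,0.028],-0.016],[0.38,[-0.016,0,0.034],-0.022],[0.38,[-0.018,0,0.04],-0.027],[0.38,[-0.018,0,0.045],-0.03],[0.38,[-0.018,0,0.048],-0.033]]'

```text
t: 19.88
eef_pos: [0.4658, -0.3373, 0.1447]
orientation: [0.691, 0.136, 0.698, -0.13]
contact_force: [-3.5, -0.4, -0.6]
finger_gap: 0.308
```

```bash
python3 arc.py 1.1 1.2 1.3; python3 - <<'E'
from ov import *
snap('side','s21')
draw('side','s21','pics/s21c.png',(340,400,235,295),9,[])
E
```

```text
t 19.8833 tool phi 1.1709 r 0.0805 yawphi 1.1626 z 0.1447 F tool [ 0.58 -1.63 -3.06] gap 0.308
1.1 share [ 0.0387  0.0019 -0.028 ] twist 0.0313
1.2 share [0.0382 0.0014 0.0121] twist -0.0187
1.3 share [0.0377 0.0049 0.052 ] twist -0.0687
```

View pics/s21c.png

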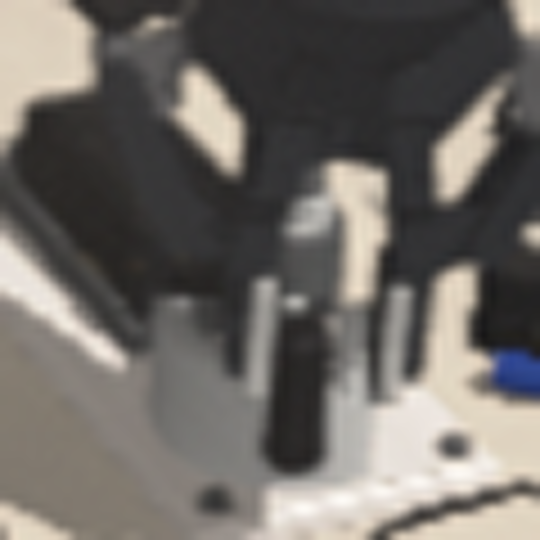

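```bash
cat > knob.py <<'E'
import sys
from ov import *
d=np.median([snap('side','k%d'%k)[1] for k in range(3)],0); p=load('k0')[0]
u0,u1,v0,v1=map(int,sys.argv[1:5])
W=cloud('side',d)[v0:v1,u0:u1].reshape(-1,3); g=cv2.cvtColor(p,cv2.COLOR_BGR2GRAY)[v0:v1,u0:u1].ravel()
m=(g<70)&np.isfinite(W).all(1); K=W[m]
C=np.array([.4949,-.2623]); cam=-np.array(imaging.camera_info('side')['R']).T@imaging.camera_info('side')['t']
from scipy.optimize import least_squares
K=K[(np.hypot(*(K[:,:2]-C).T)>.06)&(np.hypot(*(K[:,:2]-C).T)<.11)&(K[:,2]>.03)]
# front-surface points lie on cylinder radius 8.5mm
f=lambda c: np.hypot(*(K[:,:2]-c).T)-.0085
w=cam[:2]-K[:,:2].mean(0); w/=np.linalg.norm(w)
s=least_squares(f,K[:,:2].mean(0)-w*.007,loss='soft_l1',f_scale=.002).x
v=s-C; print(len(K),'knob c',s.round(4),'r',np.hypot(*v).round(4),'phi',((np.arctan2(v[1],v[0])-np.pi-.03)%(2*np.pi)).round(3),'z range',np.percentile(K[:,2],[2,98]).round(4),'rms',np.sqrt(np.mean(f(s)**2)).round(4))
E
python3 knob.py 369 378 268 289; python3 arc.py 1.25
```

```text
100 knob c [ 0.4614 -0.3349] r 0.08 phi 1.108 z range [0.0507 0.0912] rms 0.002
t 20.0833 tool phi 1.1712 r 0.0803 yawphi 1.1617 z 0.1448 F tool [ 1.13 -0.56 -1.29] gap 0.312
1.25 share [0.0384 0.0017 0.032 ] twist -0.0441
```

Measured knob angle is 1.108 rad, radius 80 mm, about 8.5 mm up, so it is on the crest. I advance slowly towards the notch while lowering a little.

Call:
servo_tool --series '[[0.38,[0.005,0,-0.004],0],[0.38,[0.01,0,-0.002],0],[0.38,[0.015,0,0.004],-0.004],[0.38,[0.015,0.001,0.01],-0.012],[0.38,[0.015,0.001,0.016],-0.02],[0.38,[0.015,0.001,0.022],-0.028],[0.38,[0.015,0.002,0.028],-0.036],[0.38,[0.015,0.002,0.034],-0.044],[0.38,[0.015,0.003,0.04],-0.05],[0.38,[0.015,0.004,0.044],-0.058]]'

```text
t: 20.92
eef_pos: [0.4747, -0.3398, 0.1417]
orientation: [0.698, 0.096, 0.704, -0.089]
contact_force: [-3.0, -0.0, -0.1]
finger_gap: 0.307
```

```bash
python3 arc.py 1.3 1.4; python3 - <<'E'
from ov import *
snap('side','s22')
draw('side','s22','pics/s22c.png',(340,400,235,295),9,[])
E
python3 knob.py 371 382 268 291
```

```text
t 20.9167 tool phi 1.286 r 0.0801 yawphi 1.2791 z 0.1417 F tool [ 0.15 -0.81 -2.85] gap 0.307
1.3 share [ 0.0233 -0.0005  0.0058] twist -0.0104
1.4 share [0.0229 0.0023 0.0458] twist -0.0604
100 knob c [ 0.4684 -0.3382] r 0.0804 phi 1.205 z range [0.0507 0.0965] rms 0.0032
```

View pics/s22c.png

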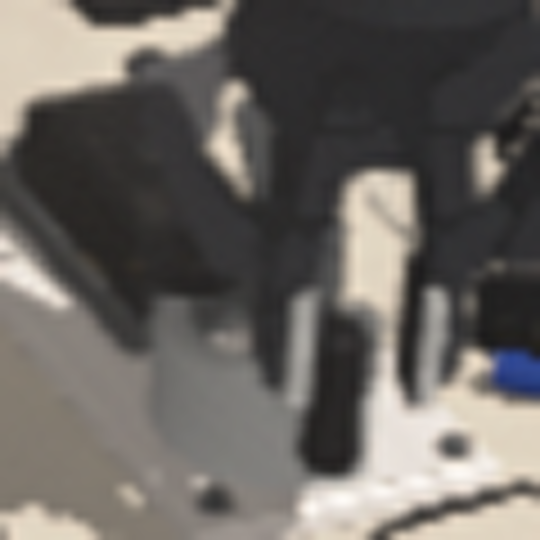

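Call:
servo_tool --series '[[0.38,[0,0,0.003],0],[0.38,[0,0,0.006],-0.003],[0.38,[0,0,0.009],-0.006],[0.38,[0,0,0.012],-0.01],[0.38,[0,0,0.015],-0.014],[0.38,[0,0.001,0.018],-0.018],[0.38,[0,0.001,0.021],-0.022],[0.38,[0,0.001,0.023],-0.026],[0.38,[0,0.001,0.024],-0.028],[0.38,[0,0.001,0.024],-0.028]]'

```text
t: 21.95
eef_pos: [0.4799, -0.3412, 0.1418]
orientation: [0.701, 0.076, 0.706, -0.07]
contact_force: [-0.2, -0.1, -0.4]
finger_gap: 0.311
```

```bash
python3 arc.py 1.3 1.4; python3 - <<'E'
from ov import *
snap('side','s23')
draw('side','s23','pics/s23c.png',(340,400,235,295),9,[])
E
python3 knob.py 374 383 268 291
```

```text
t 21.95 tool phi 1.3528 r 0.0803 yawphi 1.3339 z 0.1418 F tool [ 0.39 -0.1  -0.22] gap 0.311
1.3 share [ 0.0242  0.0004 -0.021 ] twist 0.0169
1.4 share [0.0238 0.0011 0.0191] twist -0.0331
73 knob c [ 0.4809 -0.3417] r 0.0806 phi 1.366 z range [0.0401 0.0897] rms 0.0033
```

View pics/s23c.png

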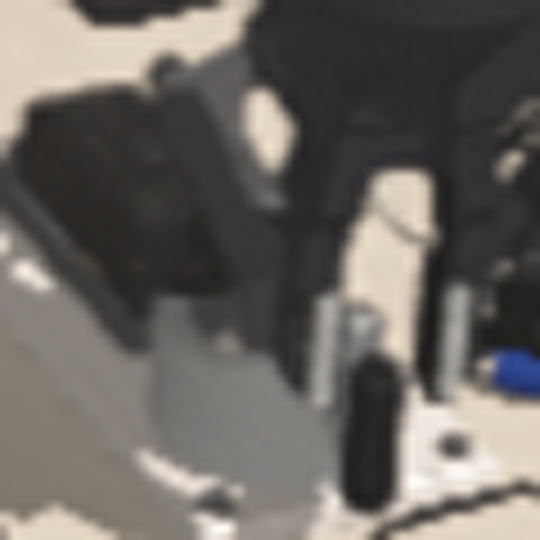

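The handle dropped: force is about 0, the knob is at 1.366 rad and roughly 10–12 mm lower, and it is free between the fingers. I withdraw straight up.

Call:
servo_tool --series '[[0.3,[0,0,0.004],0],[0.3,[-0.02,0,0.008],0],[0.3,[-0.05,0,0.008],0],[0.3,[-0.1,0,0.008],0],[0.3,[-0.16,0,0.008],0],[0.3,[-0.24,0,0.008],0],[0.3,[-0.34,0,0.008],0],[0.3,[-0.44,0,0.008],0],[0.3,[-0.54,0,0.008],0],[0.3,[-0.62,0,0.008],0]]'

```text
t: 22.98
eef_pos: [0.4824, -0.3429, 0.2689]
orientation: [0.701, 0.076, 0.705, -0.071]
contact_force: [-0.2, 0.1, 0.1]
finger_gap: 0.351
```

```bash
python3 knob.py 373 388 266 294; python3 go.py .4 -.45 .3 .0; python3 - <<'E'
from ov import *
snap('side','s24')
draw('side','s24','pics/s24c.png',(320,420,200,300),6,[])
E
```

```text
85 knob c [ 0.4811 -0.3416] r 0.0805 phi 1.368 z range [0.039 0.079] rms 0.0014
t 23.1333 pos [ 0.4826 -0.3431  0.2681] yaw -0.2071 share [-0.1614 -0.6071 -0.2952] twist -0.1036 F [ 0.01 -0.02  0.52] gap 0.35 tilt -1.0 q [-0.81  0.53  1.55  0.    1.07 -0.6 ]
```

View pics/s24c.png

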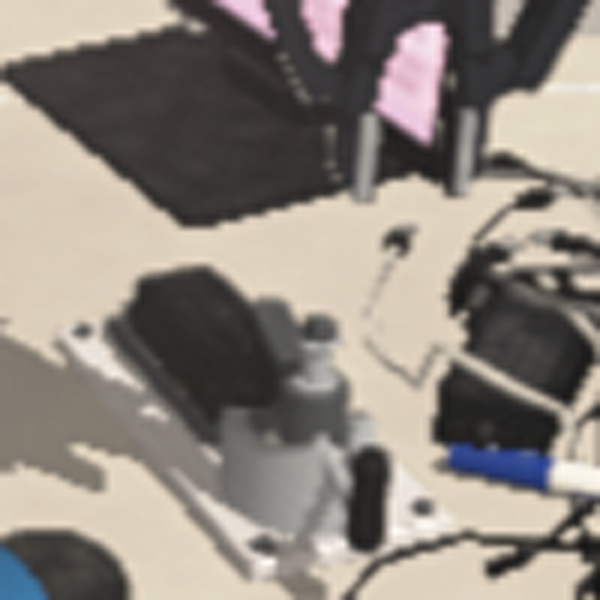

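In the side view the knob is upright at crop (368,500) with z 39–79 mm (top was 85 mm at the start, so about 5–6 mm lower). The keeper at (275,330) lies over the head at (195,350). I move the arm aside for a top-view check.

Call:
servo_tool --series '[[0.3,[-0.02,-0.06,-0.03],0],[0.3,[-0.04,-0.13,-0.06],0],[0.3,[-0.06,-0.21,-0.1],0],[0.3,[-0.08,-0.3,-0.15],0],[0.3,[-0.1,-0.4,-0.2],0],[0.3,[-0.12,-0.5,-0.25],0],[0.3,[-0.14,-0.6,-0.3],0],[0.3,[-0.15,-0.7,-0.35],0],[0.3,[-0.16,-0.8,-0.4],0],[0.3,[-0.16,-0.88,-0.45],0]]'

```text
t: 24.02
eef_pos: [0.356, -0.4983, 0.2972]
orientation: [0.7, 0.077, 0.706, -0.07]
contact_force: [0.9, -0.1, 1.2]
finger_gap: 0.35
```

Call:
servo_tool --series '[[0.3,[0,-0.06,-0.06],0],[0.3,[0,-0.13,-0.13],0],[0.3,[0,-0.21,-0.21],0],[0.3,[0,-0.3,-0.3],0],[0.3,[0,-0.4,-0.4],0],[0.3,[0,-0.5,-0.5],0],[0.3,[0,-0.6,-0.6],0],[0.3,[0,-0.7,-0.7],0],[0.3,[0,-0.8,-0.75],0],[0.3,[0,-0.85,-0.8],0]]'

```text
t: 24.85
eef_pos: [0.1612, -0.6333, 0.2959]
orientation: [0.7, 0.078, 0.706, -0.071]
contact_force: [0.4, -0.9, 0.0]
finger_gap: 0.352
```

```bash
python3 go.py .4 -.45 .3 .0; python3 - <<'E'
from ov import *
snap('top','t25'); N=[.4921,-.1673]
draw('top','t25','pics/t25c.png',(270,470,150,280),4,[(rect(N,.03,-.021,.021,-.0455,.0455,.049),(0,255,0))])
p,d=load('t25'); W=cloud('top',d); S=W[180:225,365:420].reshape(-1,3); S=S[np.isfinite(S).all(1)]
c,s=np.cos(.03),np.sin(.03); a=c*(S[:,0]-N[0])+s*(S[:,1]-N[1]); b=-s*(S[:,0]-N[0])+c*(S[:,1]-N[1])
m=(S[:,2]>.035)&(S[:,2]<.0565)&(abs(a)<.019)&(abs(b)<.044)
print(m.sum(),np.linalg.lstsq(np.c_[a[m],b[m],np.ones(m.sum())],S[m,2],rcond=None)[0].round(4))
m=(S[:,2]>.033)&(S[:,2]<.0535)&(abs(a)<.03)&(abs(b)<.06); print('extent',np.percentile(a[m],[1,99]).round(4),np.percentile(b[m],[1,99]).round(4))
k=(S[:,2]>.0545); print('keeper z',np.median(S[k,2]) if k.any() else None,k.sum())
E
```

```text
t 24.85 pos [ 0.1612 -0.6333  0.2959] yaw -0.2106 share [-0.0204  1.1461  0.9756] twist -0.1053 F [ 0.38 -0.9   0.05] gap 0.352 tilt -0.9999 q [-1.49  0.58  1.36 -0.01  1.22 -1.28]
386 [ 0.0139 -0.042   0.0477]
extent [-0.0209  0.0191] [-0.0368  0.0458]
keeper z 0.05899138054643005 90
```

View pics/t25c.png

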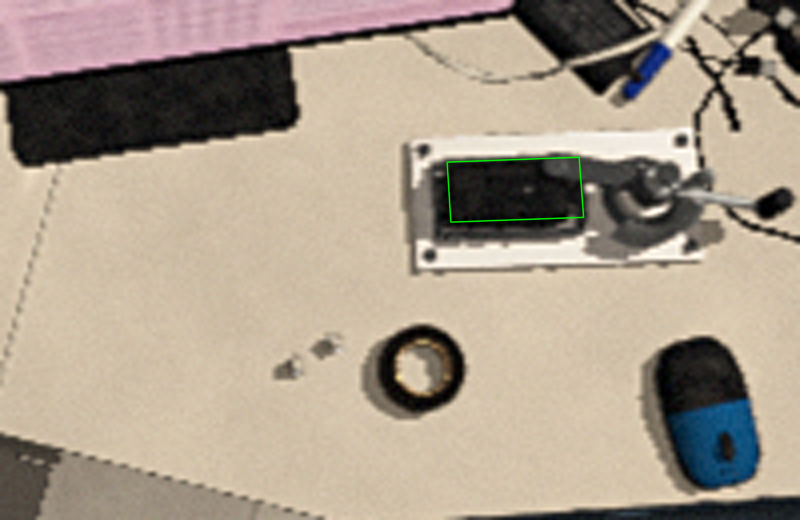

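The top view shows the keeper at crop (600,170) over the head's end, the rod pointing to the knob at (775,202), and the tape, caps, mouse and marker where they were. I recheck head tilt without the keeper points.

```bash
python3 - <<'E'
from ov import *
N=[.4921,-.1673]
d=np.median([load('t25')[1]]+[snap('top',f't26{k}')[1] for k in range(4)],0)
W=cloud('top',d); S=W[180:225,365:420].reshape(-1,3); S=S[np.isfinite(S).all(1)]
c,s=np.cos(.03),np.sin(.03); a=c*(S[:,0]-N[0])+s*(S[:,1]-N[1]); b=-s*(S[:,0]-N[0])+c*(S[:,1]-N[1])
for bm in(-.015,-.038):
    m=(S[:,2]>.035)&(S[:,2]<.06)&(a<(.015 if bm>-.02 else -.003))&(a>-.017)&(b<.039)&(b>bm)
    A=np.c_[a[m],b[m],np.ones(m.sum())]; x=np.linalg.lstsq(A,S[m,2],rcond=None)[0]; print(m.sum(),x.round(4),np.std(A@x-S[m,2]).round(4))
W0=cloud('top',load('tm')[1])
for nm,(u,v) in dict(mouse=(446,255),tape=(375,233)).items():
    for w in(W0,W):
        Q=w[v-28:v+28,u-22:u+22].reshape(-1,3); Q=Q[(Q[:,2]>.01)&(Q[:,2]<.06)]; print(nm,np.median(Q,0).round(3))
E
```

```text
229 [-0.0055 -0.0559  0.0485] 0.0013
139 [-0.0167 -0.0157  0.0477] 0.0015
mouse [ 0.339 -0.297  0.027]
mouse [ 0.339 -0.297  0.027]
tape [ 0.388 -0.113  0.017]
tape [ 0.391 -0.115  0.018]
```

The two tilt fits disagree (0.056 and 0.016). I compare with the same fit on the head when it stood on the desk, in case its top is contoured.

```bash
python3 - <<'E'
from ov import *
def prof(tag_d,o,th,win,amax):
    u0,u1,v0,v1=win
    W=cloud('top',tag_d); S=W[v0:v1,u0:u1].reshape(-1,3); S=S[np.isfinite(S).all(1)]
    c,s=np.cos(th),np.sin(th); L=c*(S[:,0]-o[0])+s*(S[:,1]-o[1]); w=-s*(S[:,0]-o[0])+c*(S[:,1]-o[1])
    # w: width axis; nest x = -w
    for lo in np.arange(-.045,.045,.01):
        m=(L>=lo)&(L<lo+.01)&(w<.016)&(w>-amax)&(S[:,2]>.025)&(S[:,2]<.066); print(f'{lo+.005:+.3f}: n{m.sum()} z {np.median(S[m,2])*1000:.1f}',end=' | ')
    print()
prof(load('tm')[1],[.4717,.103],np.radians(26.1),(275,325,180,235),.016)
prof(load('tm')[1],[.4717,.103],np.radians(26.1),(275,325,180,235),.003)
d=np.median([load(f't26{k}')[1] for k in range(4)]+[load('t25')[1]],0)
prof(d,[.4921,-.1673],np.pi/2+.03,(365,425,180,225),.016)
prof(d,[.4921,-.1673],np.pi/2+.03,(365,425,180,225),-.003)
E
```

```text
-0.040: n30 z 34.5 | -0.030: n43 z 37.5 | -0.020: n42 z 38.7 | -0.010: n42 z 38.4 | +0.000: n41 z 38.6 | +0.010: n42 z 38.7 | +0.020: n39 z 38.3 | +0.030: n42 z 36.6 | +0.040: n31 z 34.7 | 
-0.040: n17 z 34.6 | -0.030: n26 z 37.2 | -0.020: n27 z 38.4 | -0.010: n26 z 38.5 | +0.000: n24 z 38.9 | +0.010: n26 z 38.2 | +0.020: n24 z 38.7 | +0.030: n26 z 36.5 | +0.040: n19 z 35.2 | 
-0.040: n33 z 58.2 | -0.030: n43 z 48.9 | -0.020: n46 z 48.5 | -0.010: n38 z 48.6 | +0.000: n41 z 49.0 | +0.010: n41 z 48.2 | +0.020: n41 z 47.7 | +0.030: n44 z 46.7 | +0.040: n46 z 44.8 | 
-0.040: n6 z 43.5 | -0.030: n18 z 47.8 | -0.020: n18 z 47.9 | -0.010: n17 z 48.9 | +0.000: n19 z 49.2 | +0.010: n13 z 48.0 | +0.020: n16 z 48.2 | +0.030: n20 z 46.5 | +0.040: n20 z 44.0 |
```

The top is rounded at its ends. Its profile in the nest equals the desk profile plus 10 mm along the whole length, so the head is flat and fully seated. Handing in.

```bash
python3 -c "
from station import env,job
print(env.read_state()['t']); print(job.close_job())"
```

```text
25.1
the job is handed in; nothing more can be done
None
```

I picked up the lone black sensor head, set it down in the nest's pocket, and led the handle by its knob over the cam crest until it dropped into the notch. The job was handed in at 25.1 s; the hand-in gives no verdict.

**Last checks**
- **Head:** its top profile in the nest matches the one measured on the desk plus 10 mm along the whole length, so it is seated flat. It lies inside the pocket walls, centred to about 2 mm.
- **Handle:** the knob is at about 1.37 rad, with its top at about 79–80 mm (85 mm at the start). The keeper finger is over the head's end.
- **Robot:** the arm is clear of everything, with contact force about 0.
- **Bystanders:** the mouse and tape measure where they were, to within about 3 mm of noise. The caps and marker look unmoved in the picture, but I did not measure them.

**Checks that disagreed**
- **Push force:** partway up the ramp the push on the knob rose to about 8 N at the tool, because finger friction held the knob down. Raising the tool with the ramp brought it back to 3–4 N. It rose briefly to 6 N once more near the crest.
- **Head tilt:** two simple tilt fits gave 0.056 and 0.016 rad. The head's top is rounded at its ends, and the profile comparison settled it as flat.

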